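# Restock the bulb lane with the push stick

## Task

Restock the empty lane of the stock rack: swing its gate open, set all the small boxes of headlamp bulbs from the bench lengthwise on the loading ledge, and feed them along the fence into the lane with the wooden push stick until the first is up against the back stop and the rest are closed up behind it in one row. The bulbs are glass: grip and push gently, do not ram a box into the post at the mouth, and reach into the lane only with the stick. Then close the gate, stand the stick back in its tray and leave everything else on the bench where it was.

Things in the scene. Friction and masses are not known exactly. Their poses are not given: they have to be found in the camera images.
- rack: fixed rack, a straight stock lane open at one end. Origin at bench level under the middle of the lane's mouth; x points into the lane (feed direction), z up, y across towards the fence (away from the robot). Grey base board, top 12 mm above the bench, from x = -380 to +250 mm and y = -45 to +75 mm; its part before the mouth (x < 0) is the loading ledge
- fence (a point): point on the aluminium fence's face, on the board's top, 150 mm before the mouth (rack x = -150, y = +30 mm), axes as the rack's. The fence runs straight along the whole board and into the lane, 12 mm thick, top 46 mm above the bench. Behind it, from the mouth on, a second lane full of white boxes, 60 mm high: leave it alone
- mouth (a point): point on the board's top in the middle of the lane's mouth, axes as the rack's. The lane is 240 mm long and 60 mm wide: fence face at y = +30 mm, near wall's face at y = -30 mm. Lips 11 mm wide overhang it from both sides, 70 to 74 mm above the bench (58 mm clear above the board), leaving a 38 mm slot open on top
- back_stop (a point): point on the board's top at the middle of the rigid back stop's face, 240 mm beyond the mouth, axes as the rack's; the first box's front face comes up against it
- post: round gate post, 16 mm across, top 66 mm above the bench, at the near side of the mouth: axis at rack x = -25, y = -38 mm, its side level with the lane's near wall. The origin and axes listed here are the rack's own
- gate (a joint): angle (rad) of the lane's swing gate about the post's vertical axis: 0 = closed, arm straight across, 25 mm before the mouth; grows as the arm swings back over the loading ledge (counter-clockwise from above) and on to 2.7, clear of the ledge on the robot's side. Light friction (0.06 N m, 1.2 N at the knob), no spring: stays where it is left
- gate_knob (a point): middle of the upright black round knob on the gate's arm, 50 mm from the hinge axis, 70 mm above the bench; 15 mm across, free from 46 to 80 mm above the bench, to be pinched or pushed from above. The arm below it is a steel strip 64 mm long, 24 to 46 mm above the bench
- gate_pivot (a point): fixed point on the gate's vertical hinge axis, 70 mm above the bench, axes as the rack's
- stick_grip (a point): grip point of the wooden push stick, on its upright handle: 36 mm long (x), 18 mm thick (y, grip across it), top 18 mm above this point. x points forward, z up. Flat sole 50 mm wide, underside 58 mm below this point, from 70 mm behind to 150 mm ahead of it. 0.2 kg, balanced about 40 mm ahead of the grip; stands by itself on its sole
- stick_face (a point): middle of the stick's flat upright pushing face at its front end, 46 mm wide and 42 mm high, 150 mm ahead of the grip point and 37 mm below it; axes as the stick's
- tray: black shallow fixed tray in which the push stick stands: outside 280 x 86 mm, walls 4 mm thick and 16 mm high, floor 4 mm thick; origin at the centre of its underside, x along its length. The middle of the stick's sole is 40 mm ahead of its grip point; the stick may point either way
- bulb1_c (a point): centre of a brown cardboard box of headlamp bulbs with a white band round one end, 62 mm long (its x) x 54 mm wide (its y) x 54 mm high (it may lie on any of its four long sides), this point half-way up; about 0.16 kg; None from the start if this box is absent. It goes in the lane with its length along the lane. Fragile: to be gripped with no more than about 25 N and pushed with no more than about 10 N
- bulb2_c (a point): centre of a brown cardboard box of headlamp bulbs with a white band round one end, 62 mm long (its x) x 54 mm wide (its y) x 54 mm high (it may lie on any of its four long sides), this point half-way up; about 0.16 kg; None from the start if this box is absent. It goes in the lane with its length along the lane. Fragile: to be gripped with no more than about 25 N and pushed with no more than about 10 N
- bulb3_c (a point): centre of a brown cardboard box of headlamp bulbs with a white band round one end, 62 mm long (its x) x 54 mm wide (its y) x 54 mm high (it may lie on any of its four long sides), this point half-way up; about 0.16 kg; None from the start if this box is absent. It goes in the lane with its length along the lane. Fragile: to be gripped with no more than about 25 N and pushed with no more than about 10 N
- bulb4_c (a point): centre of a brown cardboard box of headlamp bulbs with a white band round one end, 62 mm long (its x) x 54 mm wide (its y) x 54 mm high (it may lie on any of its four long sides), this point half-way up; about 0.16 kg; None from the start if this box is absent. It goes in the lane with its length along the lane. Fragile: to be gripped with no more than about 25 N and pushed with no more than about 10 N
- tape_roll: bystander: roll of brown packing tape lying flat, 84 mm across, 48 mm high; origin at the centre of its underside
- screwdriver: bystander: screwdriver lying on the bench
- mug: bystander: white mug, 80 mm across, 90 mm high
- spray: bystander: orange bottle, 72 mm across, 190 mm high
- screw_jar: bystander: glass jar, 70 mm across, 80 mm high
- plug_carton: bystander: long flat carton 120 x 50 x 45 mm (not bulbs)
- stapler: bystander: black stapler, 140 mm long

How it is judged:
On the way, in this order (a step that is already met when the one before it is completed fails the run):
1. the gate is swung open (value of joint gate above 1.3 rad), for 0.2 s.
2. all boxes are in one closed row in the lane, up to the back stop ((x of bulb1_c in the frame of mouth between 0.195 and 0.215 m or x of bulb1_c in the frame of mouth between 0.133 and 0.153 m or x of bulb1_c in the frame of mouth between 0.071 and 0.091 m) and y of bulb1_c in the frame of mouth between -0.006 and 0.006 m and z of bulb1_c in the frame of mouth between 0.021 and 0.033 m and angle between the x axis of each of bulb1_c, bulb2_c, bulb3_c, bulb4_c and the x axis of mouth, either way round below 0.12 rad and (x of bulb2_c in the frame of mouth between 0.195 and 0.215 m or x of bulb2_c in the frame of mouth between 0.133 and 0.153 m or x of bulb2_c in the frame of mouth between 0.071 and 0.091 m) and y of bulb2_c in the frame of mouth between -0.006 and 0.006 m and z of bulb2_c in the frame of mouth between 0.021 and 0.033 m and (x of bulb3_c in the frame of mouth between 0.195 and 0.215 m or x of bulb3_c in the frame of mouth between 0.133 and 0.153 m or x of bulb3_c in the frame of mouth between 0.071 and 0.091 m) and y of bulb3_c in the frame of mouth between -0.006 and 0.006 m and z of bulb3_c in the frame of mouth between 0.021 and 0.033 m and (x of bulb4_c in the frame of mouth between 0.195 and 0.215 m or x of bulb4_c in the frame of mouth between 0.133 and 0.153 m or x of bulb4_c in the frame of mouth between 0.071 and 0.091 m) and y of bulb4_c in the frame of mouth between -0.006 and 0.006 m and z of bulb4_c in the frame of mouth between 0.021 and 0.033 m and (x of bulb1_c in the frame of mouth between 0.195 and 0.215 m or x of bulb2_c in the frame of mouth between 0.195 and 0.215 m or x of bulb3_c in the frame of mouth between 0.195 and 0.215 m or x of bulb4_c in the frame of mouth between 0.195 and 0.215 m) and (x of bulb1_c in the frame of mouth between 0.133 and 0.153 m or x of bulb2_c in the frame of mouth between 0.133 and 0.153 m or x of bulb3_c in the frame of mouth between 0.133 and 0.153 m or x of bulb4_c in the frame of mouth between 0.133 and 0.153 m)), for 0.3 s.
At the end, for the whole second after the job is handed in: Every box present is in the lane, lengthwise, in one row: the first within 14 mm of the back stop, each of the others within 14 mm of where a fully closed row would have it; the gate is closed (under 0.15 rad); the stick stands level on the tray's floor, along the tray; all is released and at rest (all of step 2 and value of joint gate below 0.15 rad and z of stick_grip in the frame of tray between 0.052 and 0.07 m and x of stick_grip in the frame of tray between -0.08 and 0.08 m and y of stick_grip in the frame of tray between -0.025 and 0.025 m and angle between the x axis of stick_grip and the x axis of tray, either way round below 0.25 rad and angle between stick_grip's own z axis and vertical below 0.1 rad and linear speed of each of stick, bulb1, bulb2, bulb3, bulb4 below 0.02 m/s); the robot touches nothing.
It fails at once if the fingers touch a box that is already in the lane ((contact force between the fingers and bulb1 above 0.5 N and x of bulb1_c in the frame of mouth above 0.02 m and z of bulb1_c in the frame of mouth below 0.05 m and y of bulb1_c in the frame of mouth between -0.02 and 0.02 m) or (contact force between the fingers and bulb2 above 0.5 N and x of bulb2_c in the frame of mouth above 0.02 m and z of bulb2_c in the frame of mouth below 0.05 m and y of bulb2_c in the frame of mouth between -0.02 and 0.02 m) or (contact force between the fingers and bulb3 above 0.5 N and x of bulb3_c in the frame of mouth above 0.02 m and z of bulb3_c in the frame of mouth below 0.05 m and y of bulb3_c in the frame of mouth between -0.02 and 0.02 m) or (contact force between the fingers and bulb4 above 0.5 N and x of bulb4_c in the frame of mouth above 0.02 m and z of bulb4_c in the frame of mouth below 0.05 m and y of bulb4_c in the frame of mouth between -0.02 and 0.02 m)).
It fails at once if a box is pushed hard with the stick (over 20 N) (contact force between stick and bulb1 above 20 N or contact force between stick and bulb2 above 20 N or contact force between stick and bulb3 above 20 N or contact force between stick and bulb4 above 20 N).
It fails at once if a box is squeezed hard by the fingers (over 45 N on each) (contact force between the fingers and bulb1 above 90 N or contact force between the fingers and bulb2 above 90 N or contact force between the fingers and bulb3 above 90 N or contact force between the fingers and bulb4 above 90 N).
It fails at once if a box is rammed into the post at the mouth (over 12 N) while the stick or the fingers push a box ((contact force between post and bulb1 above 12 N or contact force between post and bulb2 above 12 N or contact force between post and bulb3 above 12 N or contact force between post and bulb4 above 12 N) and (contact force between any of stick, the fingers and bulb1 above 2 N or contact force between any of stick, the fingers and bulb2 above 2 N or contact force between any of stick, the fingers and bulb3 above 2 N or contact force between any of stick, the fingers and bulb4 above 2 N)).
It fails at once if a bystander is moved more than 40 mm (distance of any of tape_roll, screwdriver, mug, spray, screw_jar, plug_carton, stapler from where it was at the start of the episode above 0.04 m).
Of bulb1, bulb2, bulb3, bulb4 only 2 to 3 are there at a start; the rules pass over those that are not, and their reading is None.
At some moment in a run one of bulb1, bulb2, bulb3, bulb4 may be knocked a few centimetres aside while the robot is not near it.
Once in a run the grip may slacken for a moment while it holds something.
It also fails if it takes over 210 s, if anything falls off the work surface, if the arm or the gripper's body presses on something with over 40 N, if the wrist force passes 120 N, or if a joint passes its speed limit or range.

## Robot

A 7-joint arm with a two-finger parallel gripper is mounted at the origin on the work surface. World frame = base frame: x ahead of the robot, y to its left, z up, the work surface at z = 0. Lengths are in m, angles in rad, forces in N, time in s.
With the tool pointing down it reaches from about 0.425 to 0.925 m from the base axis. Payload 6.8 kg.
Tool frame: the origin (TCP) lies at the very end of the fingers, on their centre line; the grasp point (between the pads) lies 19 mm behind it (r.tcp_to_grasp is the distance from the TCP to the grasp point, in m); z points along the fingers, y is the line along which they close (so a half turn about z gives the same grasp; the last joint's range is limited). The gripper opens to 85 mm and grips with 20 to 120 N. Pads are 22 mm wide; open, the fingers measure 114 mm over their backs; the gripper's body (76 mm by 85 mm) begins 54 mm behind the grasp point. The pads swing forward as they close: fully open they stand 13 mm farther back than shut.
Start: joints at [-1.439, 0.477, 0.022, 1.555, -0.011, 1.109, -0.083], TCP at [0.16, 0.656, 0.231] pointing down, gripper open.
Joint ranges: [-2.96, 2.96], [-0.34, 2.1], [-1.41, 1.46], [0.24, 2.44], [-1.37, 4.51], [0.17, 1.92], [-2.96, 2.96]. Speed limits (rad/s): [2.39, 2.39, 3.14, 3.14, 3.14, 3.14, 3.14].

## Interface

Orientations are given as a rotation vector (axis times angle).
In Python, from bench import r gives the robot as it stands.
- The arm moves only by the tool step_arm, never from a script. Its argument "moves" is a list of rows, each a list of 7 numbers: the shift along the tool's x, y, z in mm, then the turn, a rotation vector about the tool's x, y, z in rad, then the finger opening in mm, from 0 to 85.4. A call has 1 to 8 rows; each row is the pose to reach, as a shift and turn from the pose commanded when the call began, along the tool's axes at that moment; what a row does not reach only later rows make up. A row lasts 1/10 s, in which the tool goes at most 50 mm and 8.59 degrees, less where a joint would pass 70% of its speed; a pose out of reach is approached as far as the arm can. A call with a gripper value outside its range is refused whole. The fingers move at their own pace and stop on an object; "grip_force" is the grip in N (left out, the last holds). Time passes only in rows, so rows that repeat a pose let the fingers close. It gives the time, the measured TCP pose, the force, the opening and the grip force at its end, in the units of the state.
- r.get_obs(): the state, without advancing time (a new reading comes with each control period).
- r.grab_frame(name): name is "scene" or "top"; returns a dict with "image" (480x640x3 uint8, red, green, blue), "depth" (480x640 float32, m along the optical axis (not along the pixel's ray), 0 where there is no reading), "mtx" (3x3 intrinsics, pixels), "rvec" (rotation vector, rad) and "tvec" (3), from world to camera coordinates, as OpenCV has them. Camera axes: x right, y down, z forward; pixel columns grow to the right and rows downward; lengths in m; the calibration is good to about 2 mm. A picture is of the moment at which its call begins.
- r.hand_in(): hands the job in; it is judged then, once.
The state is a dict: "clock": time; "joints": joint angles; "qvel": joint speeds; "tau": joint torques, N m; "tcp_pos": TCP position; "orientation": TCP orientation; "contact_force": force on the tool from outside, world axes, zero at the start; "moment": the same for the moment, N m; "grip_width": finger opening in m; "gripper_force": force on a finger pad.
Only numpy, scipy, OpenCV 4.12 (cv2) and the standard library are available. Lean on these libraries where they do the work, as an engineer would, in place of code of your own. Each camera call takes 0.05 s, during which the arm holds its last target. There are 200 camera calls.

## Working session

There is one attempt and no reset: what is moved stays moved. The work goes in short steps, Python scripts to look and compute and a tool call to move; the robot and the scene stay as the last step left them, time stands still between calls to the robot, and variables do not carry over. Pictures are saved under pics/ and viewed, at most 14 in all, crops included, and the job is handed in when it is done.

Besides the shell and the picture viewer there is one more tool, called after "Call:" as name(argument=value, ...) on one line, values as JSON. step_arm: Moves the arm, as the interface text tells. Its arguments: {"type":"object","properties":{"moves":{"type":"array","items":{"type":"array","items":{"type":"number"}}},"grip_force":{"type":"number"}},"required":["moves"]}

```bash
mkdir -p pics; ls
python3 - <<'E'
from bench import r
import cv2
print(r.get_obs())
for n in("scene","top"):
    f=r.grab_frame(n); cv2.imwrite(f"pics/{n}0.png",f["image"][:,:,::-1]); print(n,f["mtx"],f["rvec"],f["tvec"])
E
```

```text
pics
{'clock': 0.0, 'joints': array([-1.43909085,  0.47780894,  0.02235125,  1.55643718, -0.01156814,
        1.10929611, -0.08308491]), 'qvel': array([ 9.15440788e-04,  1.61935194e-03,  4.44631414e-05, -8.69131191e-04,
        1.94290403e-03,  8.69465593e-04,  1.53641886e-03]), 'tau': array([-1.02700033e-03, -5.96469247e+01,  1.60768826e+00, -2.81187898e+01,
        1.25436665e-02,  9.54607793e-03,  7.36008758e-06]), 'tcp_pos': array([0.16018405, 0.65511488, 0.23032602]), 'orientation': array([-3.75772842e-01, -3.11889758e+00,  2.85453491e-03]), 'contact_force': array([-0.13565234,  0.16137551, -0.17104717]), 'moment': array([-0.00705482, -0.00971584,  0.02830593]), 'gripper_force': 0.0, 'grip_width': 0.08513084264799484}
scene [[472.01899734   0.         313.51904252]
 [  0.         472.01899734 240.04898631]
 [  0.           0.           1.        ]] [ 1.43303719  2.28912435 -0.76194943] [ 0.20393343 -0.27624533  1.38750577]
top [[476.07872422   0.         323.34040791]
 [  0.         476.07872422 234.55445698]
 [  0.           0.           1.        ]] [ 2.08849515 -2.12547001  0.22220936] [0.03563179 0.46729247 1.16045314]
```

View pics/scene0.png

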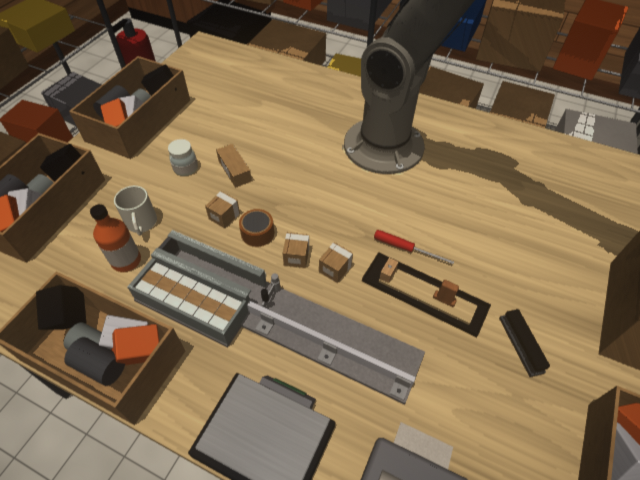

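View pics/top0.png

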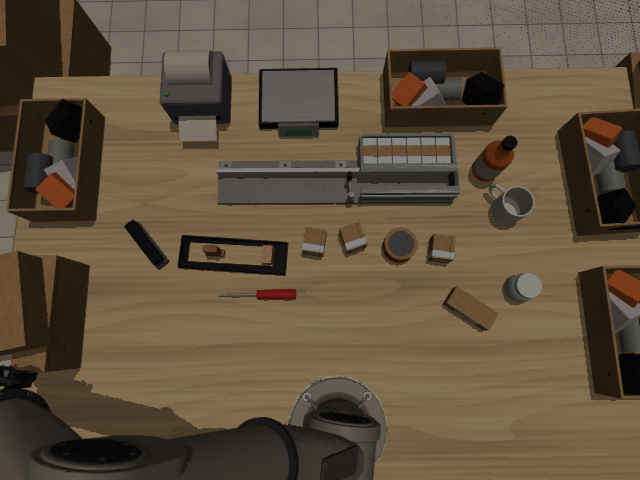

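The scene shows three boxes: in the top view they are at about (314,241), (353,237) and (442,248). The gate is closed at (350,187), the stick stands in its tray at (233,254), and the lane runs right, towards world -y. Next I'll measure.

```bash
cat > h.py <<'E'
from bench import r
import cv2, numpy as np
np.set_printoptions(precision=4,suppress=True)
def grab(n):
    f=r.grab_frame(n); R=cv2.Rodrigues(f["rvec"])[0]; t=f["tvec"].ravel(); K=f["mtx"]
    v,u=np.mgrid[:480,:640]; d=f["depth"]
    c=np.stack([(u-K[0,2])/K[0,0]*d,(v-K[1,2])/K[1,1]*d,d],-1)
    P=(c-t)@R; P[d==0]=np.nan
    f.update(P=P,R=R,t=t); return f
def ray(f,px,z):
    "pixels (N,2) -> world on plane z"
    px=np.atleast_2d(px).astype(float); K=f["mtx"]
    d=np.c_[(px[:,0]-K[0,2])/K[0,0],(px[:,1]-K[1,2])/K[1,1],np.ones(len(px))]@f["R"]
    o=-f["R"].T@f["t"]; return o+d*((z-o[2])/d[:,2])[:,None]
def proj(f,p):
    return cv2.projectPoints(np.atleast_2d(p).astype(float),f["rvec"],f["tvec"],f["mtx"],None)[0][:,0]
def rect(xy):
    (c,s,a)=cv2.minAreaRect(xy.astype(np.float32)*1000); return np.round(c,1),np.round(s,1),round(a,1)
E
python3 - <<'E'
from h import *
f=grab("top"); P=f["P"]; im=f["image"]
cv2.imwrite("pics/crop1.png",cv2.resize(im[120:310,170:470],None,fx=2.65,fy=2.65,interpolation=cv2.INTER_CUBIC)[:,:,::-1])
print("bench z",np.nanmedian(P[320:350,100:200,2]))
def blob(x0,x1,y0,y1,zl,zh,name):
    Q=P[y0:y1,x0:x1].reshape(-1,3); m=(Q[:,2]>zl)&(Q[:,2]<zh); Q=Q[m]
    print(name,len(Q),rect(Q[:,:2]) if len(Q)>5 else "", np.median(Q[:,2]))
blob(296,334,222,262,.045,.065,"A");blob(334,374,218,258,.045,.065,"B");blob(424,464,228,270,.045,.065,"C")
blob(380,422,222,270,.04,.06,"tape"); blob(435,505,280,335,.035,.06,"carton")
blob(175,295,230,280,.012,.022,"tray walls"); blob(175,295,230,280,.06,.09,"stick top"); blob(175,295,230,280,.022,.055,"stick mid")
blob(200,350,150,215,.007,.017,"board ledge"); blob(200,345,150,215,.038,.055,"fence"); blob(335,365,170,215,.06,.09,"knob/post")
blob(355,470,175,215,.066,.08,"lips near"); blob(355,470,130,185,.05,.065,"white");blob(255,300,285,305,.01,.05,"driver")
E
```

```text
bench z -0.0007682918025185507
A 522 (array([454.1,  51.4]), array([54.3, 62.7]), 80.2) 0.05318072200558622
B 527 (array([462.6, -48. ]), array([62.7, 54.6]), 18.2) 0.05352115408555509
C 537 (array([ 431.4, -274.2]), array([54.5, 63.4]), 80.1) 0.05315005632634937
tape 842 (array([ 442. , -167.8]), array([82.1, 82.3]), 61.4) 0.047911410729137724
carton 1036 (array([ 277.7, -337.1]), array([120.8,  51.6]), 55.1) 0.0441805826891848
tray walls 1226 (array([428.1, 264.3]), array([280.8,  86.7]), 85.1) 0.01430418127577784
stick top 125 (array([431.6, 308.8]), array([19. , 35.9]), 0.4) 0.0774306242057071
stick mid 266 (array([429.1, 224.4]), array([210.1,  59.3]), 75.9) 0.04401551054992732
board ledge 4259 (array([619.1, 131.9]), array([354.5, 134.6]), 89.6) 0.011294926117579837
fence 675 (array([647.5, 138.9]), array([338.3,  18.7]), 89.5) 0.04442218221430516
knob/post 109 (array([597. , -58.8]), array([68.2, 44.6]), 2.8) 0.07102874779497198
lips near 822 (array([ 588.2, -195.9]), array([ 47.9, 251.7]), 1.0) 0.07271508279496874
white 2706 (array([ 680.8, -199.9]), array([266. , 138.3]), 80.8) 0.0575366458097968
driver 380 (array([323.7, 153.4]), array([103.5,  23.6]), 89.0) 0.02230571344731557
```

View pics/crop1.png

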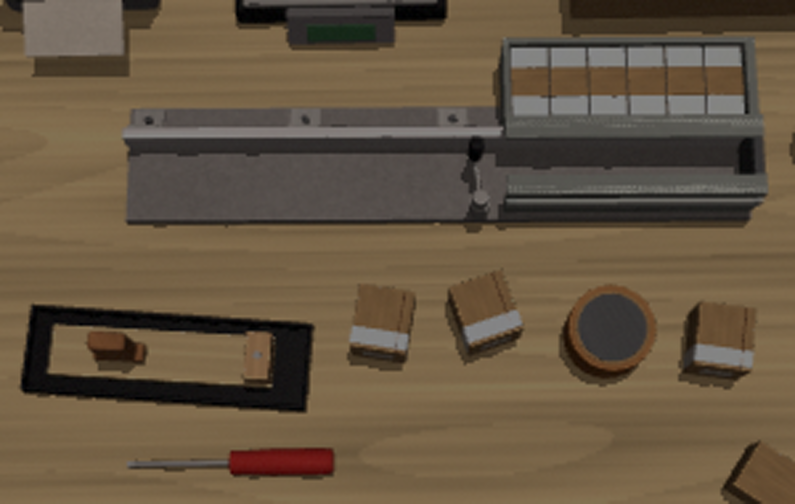

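```bash
cat >> h.py <<'E'
from scipy.spatial.transform import Rotation as Ro
def go(x,y,z,yaw=None):
    """target TCP (m), yaw=deg of tool-y axis in world (mod 180), tool down -> tool-frame mm and turn"""
    o=r.get_obs(); T=Ro.from_rotvec(o["orientation"]); p=o["tcp_pos"]
    s=T.inv().apply((np.array([x,y,z])-p)*1000)
    if yaw is None: w=np.zeros(3); cur=0
    else:
        c=[]
        for k in(0,180):
            a=np.radians(yaw+k); ty=[np.cos(a),np.sin(a),0]; tz=[0,0,-1]; M=np.c_[np.cross(ty,tz),ty,tz]
            c.append((T.inv()*Ro.from_matrix(M)).as_rotvec())
        w=min(c,key=np.linalg.norm)
    print("shift",np.round(s,1),"turn",np.round(w,3),"| at",np.round(p,4),"F",np.round(o["contact_force"],1),"grip",round(o["grip_width"]*1000,1),round(float(o["gripper_force"]),1),"t",round(o["clock"],1),"j7",round(o["joints"][6],2))
E
python3 - <<'E'
from h import *
f=grab("top"); P=f["P"].reshape(-1,3); x,y,z=P.T
def line(m,fn,lab):
    ys=np.arange(-.04,.3,.01); pts=[]
    for a in ys:
        k=m&(abs(y-a)<.005)
        if k.sum()>3: pts.append((a,fn(x[k])))
    pts=np.array(pts); c=np.polyfit(pts[:,0],pts[:,1],1); res=pts[:,1]-np.polyval(c,pts[:,0]); print(lab,len(pts),"slope",c[0],"x@0",c[1],"res",np.std(res))
line((z>.04)&(z<.052)&(x>.62)&(x<.67),np.median,"fence top mid (rack y 36)")
line((z>.04)&(z<.052)&(x>.62)&(x<.67),np.min,"fence near (30)")
line((z>.04)&(z<.052)&(x>.62)&(x<.67),np.max,"fence far (42)")
line((z>.007)&(z<.017)&(x>.53)&(x<.64),np.min,"board near (-45)")
k=(z>.007)&(z<.017)&(x>.55)&(x<.62)&(y>0); print("board end y",np.sort(y[k])[-20:][::6])
for lo,hi,l in((.56,.593,"near lip"),(.60,.66,"far lip")):
    k=(z>.068)&(z<.078)&(x>lo)&(x<hi)&(y<-.1)&(y>-.3); print(l,np.percentile(x[k],[0,5,95,100]))
k=(z>.068)&(z<.078)&(x>.56)&(x<.593)&(y<-.06); print("lip y",y[k].min(),y[k].max())
k=(z>.06)&(z<.09)&(x>.55)&(x<.64)&(y>-.065)&(y<.02)
for lo,hi in((.55,.59),(.59,.64)):
    q=P[k&(x>lo)&(x<hi)]; print("knob/post",len(q),q.mean(0),np.ptp(q,axis=0))
E
```

```text
fence top mid (rack y 36) 34 slope 0.01332822163483546 x@0 0.6435736876366392 res 0.0010416286265103735
fence near (30) 34 slope 0.011057363924016243 x@0 0.6382426580443101 res 0.0007278785516536504
fence far (42) 34 slope 0.011578258901584076 x@0 0.6507923768206 res 0.0019806498397998812
board near (-45) 34 slope 0.012393284499469805 x@0 0.5634378641459442 res 0.0006431139239595273
board end y [0.7995 0.8    0.8006 0.8026]
near lip [0.5655 0.5675 0.5856 0.5884]
far lip [0.6221 0.6255 0.6476 0.6511]
lip y -0.7439338058833905 -0.07031042557703797
knob/post 30 [ 0.5692 -0.0452  0.0652] [0.0149 0.0153 0.0107]
knob/post 37 [ 0.6178 -0.0417  0.0759] [0.0153 0.013  0.0239]
```

```bash
python3 -c "
from h import *
go(.619,-.044,.130,0); go(.619,-.044,.051,0)"
```

```text
shift [-611.7 -570.3  101.4] turn [-0.001  0.001  1.331] | at [0.1602 0.6554 0.2307] F [ 0.3 -0.8 -0.2] grip 85.5 0.0 t 0.2 j7 -0.08
shift [-611.7 -570.2  180.4] turn [-0.001  0.001  1.331] | at [0.1602 0.6554 0.2307] F [ 0.3 -0.8 -0.2] grip 85.5 0.0 t 0.2 j7 -0.08
```

Call:
step_arm(moves=[[-612, -570, 30, 0, 0, 1.331, 36], [-612, -570, 30, 0, 0, 1.331, 36], [-612, -570, 30, 0, 0, 1.331, 36], [-612, -570, 30, 0, 0, 1.331, 36], [-612, -570, 30, 0, 0, 1.331, 36], [-612, -570, 30, 0, 0, 1.331, 36], [-612, -570, 30, 0, 0, 1.331, 36], [-612, -570, 30, 0, 0, 1.331, 36]])

```text
clock: 1.0
tcp_pos: [0.3805, 0.3198, 0.2171]
orientation: [-2.078, -2.356, -0.001]
contact_force: [1.0, 0.9, -0.5]
grip_width: 0.036
gripper_force: 0.0
```

```bash
python3 -c "
from h import *
go(.619,-.044,.130,0)"
```

```text
shift [-390.7  191.3   86.9] turn [ 0.    -0.001  0.125] | at [0.3805 0.3198 0.2171] F [ 1.   0.9 -0.5] grip 36.0 0.0 t 1.0 j7 -0.6
```

Call:
step_arm(moves=[[-391, 191, 50, 0, 0, 0.125, 36], [-391, 191, 50, 0, 0, 0.125, 36], [-391, 191, 50, 0, 0, 0.125, 36], [-391, 191, 50, 0, 0, 0.125, 36], [-391, 191, 50, 0, 0, 0.125, 36], [-391, 191, 50, 0, 0, 0.125, 36], [-391, 191, 50, 0, 0, 0.125, 36], [-391, 191, 50, 0, 0, 0.125, 36]])

```text
clock: 1.8
tcp_pos: [0.6001, -0.0112, 0.171]
orientation: [-2.214, -2.228, -0.0]
contact_force: [0.9, 1.1, 0.4]
grip_width: 0.036
gripper_force: 0.0
```

Call:
step_arm(moves=[[-37, 0, 10, 0, 0, 0, 36], [-37, 0, 10, 0, 0, 0, 36], [-37, 0, 10, 0, 0, 0, 36]])

```text
clock: 2.1
tcp_pos: [0.5991, -0.0477, 0.1608]
orientation: [-2.217, -2.225, 0.001]
contact_force: [0.8, 0.7, 0.3]
grip_width: 0.0358
gripper_force: 0.0
```

```bash
python3 -c "
from h import *
go(.619,-.044,.130,0);go(.619,-.044,.051,0)"
```

```text
shift [ 3.6 20.  30.8] turn [-0.001  0.     0.003] | at [ 0.5991 -0.0477  0.1608] F [0.8 0.7 0.3] grip 35.8 0.0 t 2.1 j7 0.24
shift [  3.6  20.1 109.8] turn [-0.001  0.     0.003] | at [ 0.5991 -0.0477  0.1608] F [0.8 0.7 0.3] grip 35.8 0.0 t 2.1 j7 0.24
```

Call:
step_arm(moves=[[4, 20, 0, 0, 0, 0, 36], [4, 20, 50, 0, 0, 0, 36], [4, 20, 90, 0, 0, 0, 36], [4, 20, 108, 0, 0, 0, 36], [4, 20, 108, 0, 0, 0, 36], [4, 20, 108, 0, 0, 0, 8], [4, 20, 108, 0, 0, 0, 8], [4, 20, 108, 0, 0, 0, 8]], grip_force=25)

```text
clock: 2.9
tcp_pos: [0.6218, -0.0415, 0.0549]
orientation: [2.211, 2.227, 0.006]
contact_force: [5.9, 1.6, -5.5]
grip_width: 0.0138
gripper_force: 26.3
```

Call:
step_arm(moves=[[0, 0, 0, 0, 0, 0, 8], [0, 0, 0, 0, 0, 0, 8], [0, 0, 0, 0, 0, 0, 8]])

```text
clock: 3.2
tcp_pos: [0.6218, -0.0415, 0.0549]
orientation: [2.211, 2.227, 0.006]
contact_force: [5.0, 1.3, -4.9]
grip_width: 0.014
gripper_force: 26.3
```

Call:
step_arm(moves=[[7, 0, 0, 0, 0, 0, 8], [14, -2, 0, 0, 0, 0, 8], [27, -8, 0, 0, 0, 0, 8], [38, -17, 0, 0, 0, 0, 8], [45, -29, 0, 0, 0, 0, 8], [49, -43, 0, 0, 0, 0, 8], [49, -57, 0, 0, 0, 0, 8], [45, -71, 0, 0, 0, 0, 8]])

```text
clock: 4.0
tcp_pos: [0.5496, 0.0134, 0.0548]
orientation: [-2.199, -2.234, -0.015]
contact_force: [-4.9, 20.9, 4.7]
grip_width: 0.0104
gripper_force: 26.1
```

Call:
step_arm(moves=[[0, 0, 0, 0, 0, 0, 8], [0, 0, 0, 0, 0, 0, 8], [0, 0, 0, 0, 0, 0, 36], [0, 0, 0, 0, 0, 0, 36], [0, 0, -40, 0, 0, 0, 60], [0, 0, -80, 0, 0, 0, 85]])

```text
clock: 4.6
tcp_pos: [0.548, 0.0013, 0.1347]
orientation: [2.216, 2.227, -0.002]
contact_force: [-0.2, 0.1, -0.2]
grip_width: 0.0637
gripper_force: 0.0
```

Run:
```python
from h import *
f=grab("scene"); cv2.imwrite("pics/g1.png",f["image"][130:430,100:500][:,:,::-1])
# A: len dir -10deg, C -10, B 18
go(.454,.0514,.085,-10); go(.4626,-.048,.085,18); go(.4314,-.2742,.085,-10)
```

```text
shift [ 50.9 -98.5  55.4] turn [ 0.009 -0.002  0.178] | at [0.5522 0.0008 0.1413] F [ 2.6 -0.2  4.1] grip 70.9 0.0 t 4.7 j7 0.17
shift [-48.5 -90.3  55.4] turn [ 0.01  0.   -0.31] | at [0.5522 0.0008 0.1413] F [ 2.6 -0.2  4.1] grip 70.9 0.0 t 4.7 j7 0.17
shift [-274.6 -122.4   54.8] turn [ 0.009 -0.002  0.178] | at [0.5522 0.0008 0.1413] F [ 2.6 -0.2  4.1] grip 70.9 0.0 t 4.7 j7 0.17
```

View pics/g1.png

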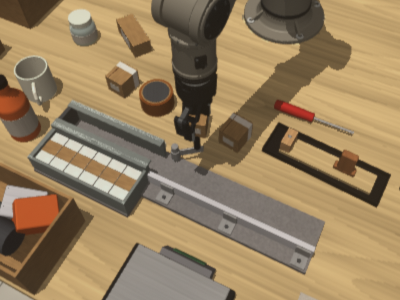

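Call:
step_arm(moves=[[-20, -40, 0, 0, 0, -0.15, 85], [-48, -90, 20, 0, 0, -0.31, 85], [-48, -90, 45, 0, 0, -0.31, 85], [-48, -90, 45, 0, 0, -0.31, 85]], grip_force=22)

```text
clock: 5.05
tcp_pos: [0.4554, -0.048, 0.0873]
orientation: [-1.847, -2.538, 0.003]
contact_force: [0.5, 0.3, -0.1]
grip_width: 0.085
gripper_force: 0.0
```

Run:
```python
from h import *
go(.4626,-.048,.012,18)
f=grab("top"); P=f["P"].reshape(-1,3); x,y,z=P.T
def bl(lo,n):
    k=(x>lo[0])&(x<lo[1])&(y>lo[2])&(y<lo[3])&(z>.045)&(z<.062); print(n,k.sum(),rect(P[k][:,:2]))
bl((.40,.51,0.01,.1),"A"); bl((.38,.49,-.33,-.225),"C")
k=(x>.52)&(x<.565)&(y>-.035)&(y<.06)&(z>.03)&(z<.1); q=P[k]; print("gate",k.sum(),q.min(0),q.max(0)); k&=z>.06; print("knob",k.sum(),P[k].mean(0) if k.any() else 0)
```

```text
shift [-2.3  7.1 75.3] turn [-0.004 -0.001 -0.002] | at [ 0.4554 -0.048   0.0873] F [ 0.5  0.3 -0.1] grip 85.0 0.0 t 5.0 j7 0.55
A 504 (array([454. ,  51.8]), array([54., 63.]), 78.4)
C 540 (array([ 431. , -274.3]), array([54.4, 63.4]), 80.7)
gate 13 [ 0.5304 -0.0009  0.0365] [0.5428 0.004  0.0789]
knob 5 [ 0.5391 -0.0003  0.074 ]
```

Call:
step_arm(moves=[[-2, 7, 0, 0, 0, 0, 85], [-2, 7, 35, 0, 0, 0, 85], [-2, 7, 65, 0, 0, 0, 85], [-2, 7, 75, 0, 0, 0, 85], [-2, 7, 75, 0, 0, 0, 85], [-2, 7, 75, 0, 0, 0, 58], [-2, 7, 75, 0, 0, 0, 58], [-2, 7, 75, 0, 0, 0, 58]], grip_force=22)

```text
clock: 5.9
tcp_pos: [0.4668, -0.0462, 0.0146]
orientation: [1.843, 2.542, 0.002]
contact_force: [-1.6, -0.0, 7.3]
grip_width: 0.0617
gripper_force: 25.5
```

Call:
step_arm(moves=[[0, 0, 0, 0, 0, 0, 56], [0, 0, 0, 0, 0, 0, 56], [0, 0, -20, 0, 0, 0, 56], [0, 0, -50, 0, 0, 0, 56], [0, 0, -85, 0, 0, 0, 56], [0, 0, -100, 0, 0, 0, 56]])

```text
clock: 6.5
tcp_pos: [0.4673, -0.0463, 0.1164]
orientation: [1.843, 2.54, 0.005]
contact_force: [-0.2, 1.0, -2.1]
grip_width: 0.0617
gripper_force: 28.4
```

```bash
cat >> h.py <<'E'
def rack(rx,ry): return .6075-.012*rx+ry, -.070-rx-.012*ry
E
python3 - <<'E'
from h import *
x,y=rack(-.085,0); print(x,y)
go(x,y,.11,90.7)
go(x,y,.026,90.7)
E
```

```text
0.6085200000000001 0.015
shift [ 14.4 153.3   7.1] turn [ 0.003  0.003 -1.267] | at [ 0.4673 -0.0463  0.1164] F [-0.2  1.  -2.1] grip 61.7 28.4 t 6.5 j7 0.52
shift [ 14.5 152.9  91.1] turn [ 0.003  0.003 -1.267] | at [ 0.4673 -0.0463  0.1164] F [-0.2  1.  -2.1] grip 61.7 28.4 t 6.5 j7 0.52
```

Call:
step_arm(moves=[[5, 30, -5, 0, 0, -0.15, 56], [10, 60, -5, 0, 0, -0.3, 56], [14, 90, -5, 0, 0, -0.45, 56], [14, 120, -5, 0, 0, -0.6, 56], [14, 140, 0, 0, 0, -0.75, 56], [14, 148, 0, 0, 0, -0.9, 56], [14, 153, 0, 0, 0, -1.05, 56], [14, 153, 0, 0, 0, -1.2, 56]], grip_force=20)

```text
clock: 7.3
tcp_pos: [0.6076, 0.0151, 0.1138]
orientation: [0.076, 3.14, -0.0]
contact_force: [-0.1, 0.4, -1.3]
grip_width: 0.0617
gripper_force: 28.3
```

Run:
```python
from h import *
x,y=rack(-.085,0); go(x,y,.060,89.3); go(x,y,.028,89.3)
f=grab("top"); P=f["P"].reshape(-1,3); a,b,z=P.T
k=(a>.56)&(a<.65)&(abs(b-y)<.05)&(z>.08)&(z<.2)
print(z[k].min(), len(z[k]))
```

```text
shift [-0.9 -0.  53.8] turn [-0.     0.001 -0.036] | at [0.6076 0.0151 0.1138] F [-0.1  0.4 -1.3] grip 61.7 28.3 t 7.3 j7 1.48
shift [-0.8 -0.  85.8] turn [-0.     0.001 -0.036] | at [0.6076 0.0151 0.1138] F [-0.1  0.4 -1.3] grip 61.7 28.3 t 7.3 j7 1.48Traceback (most recent call last):
  File "<stdin>", line 5, in <module>
    return umr_minimum(a, axis, None, out, keepdims, initial, where)
ValueError: zero-size array to reduction operation minimum which has no identity
```

Call:
step_arm(moves=[[0, 0, 35, 0, 0, -0.036, 56], [0, 0, 60, 0, 0, -0.036, 56], [0, 0, 75, 0, 0, -0.036, 56], [0, 0, 83, 0, 0, -0.036, 56], [0, 0, 86, 0, 0, -0.036, 56], [-2, 0, 86, 0, 0, -0.036, 56], [-4, 0, 86, 0, 0, -0.036, 56], [-4, 0, 86, 0, 0, -0.036, 56]], grip_force=20)

```text
clock: 8.15
tcp_pos: [0.6117, 0.0145, 0.0282]
orientation: [0.03, 3.14, 0.0]
contact_force: [-0.7, 0.8, -2.2]
grip_width: 0.0618
gripper_force: 28.3
```

Call:
step_arm(moves=[[-1, 0, 1, 0, 0, 0, 56], [-2, 0, 2, 0, 0, 0, 56], [-2, 0, 2, 0, 0, 0, 56]])

```text
clock: 8.45
tcp_pos: [0.6117, 0.0144, 0.0267]
orientation: [-0.029, -3.139, -0.001]
contact_force: [-9.5, 0.0, 15.1]
grip_width: 0.0617
gripper_force: 30.2
```

Call:
step_arm(moves=[[1, 0, -2, 0, 0, 0, 56], [1, 0, -2, 0, 0, 0, 85], [1, 0, -2, 0, 0, 0, 85], [1, 0, -30, 0, 0, 0, 85], [1, 0, -80, 0, 0, 0, 85], [1, 0, -110, 0, 0, 0, 85]], grip_force=20)

```text
clock: 9.05
tcp_pos: [0.6135, 0.0143, 0.1383]
orientation: [0.03, 3.138, 0.0]
contact_force: [0.2, -0.4, -1.3]
grip_width: 0.0849
gripper_force: 0.0
```

Run:
```python
from h import *
go(.454,.0516,.11,-11); go(.454,.0516,.013,-11)
```

```text
shift [160.3  34.2  27.7] turn [-0.002  0.003 -1.398] | at [0.6135 0.0143 0.1383] F [ 0.2 -0.4 -1.3] grip 84.9 0.0 t 9.1 j7 1.51
shift [160.7  34.2 124.7] turn [-0.002  0.003 -1.398] | at [0.6135 0.0143 0.1383] F [ 0.2 -0.4 -1.3] grip 84.9 0.0 t 9.1 j7 1.51
```

Call:
step_arm(moves=[[20, 5, 0, 0, 0, 0.15, 85], [50, 10, 0, 0, 0, 0.3, 85], [80, 20, 0, 0, 0, 0.45, 85], [110, 30, 0, 0, 0, 0.6, 85], [140, 34, 0, 0, 0, 0.75, 85], [160, 34, 10, 0, 0, 0.9, 85], [160, 34, 20, 0, 0, 1.05, 85], [160, 34, 20, 0, 0, 1.2, 85]])

```text
clock: 9.85
tcp_pos: [0.4518, 0.0515, 0.1147]
orientation: [-1.805, -2.571, 0.0]
contact_force: [-0.2, 0.9, 0.1]
grip_width: 0.0851
gripper_force: 0.0
```

Run:
```python
from h import *
go(.454,.0516,.09,-11); go(.454,.0516,.013,-11)
f=grab("top"); P=f["P"].reshape(-1,3); x,y,z=P.T
k=(x>.56)&(x<.65)&(abs(y-.015)<.06)&(z>.06)&(z<.072)&(x<.638)&(x>.57); print(k.sum(),rect(P[k][:,:2]),np.median(z[k]))
```

```text
shift [-0.7  2.1 24.7] turn [-0.001 -0.     0.538] | at [0.4518 0.0515 0.1147] F [-0.2  0.9  0.1] grip 85.1 0.0 t 9.8 j7 0.29
shift [ -0.7   2.1 101.7] turn [-0.001 -0.     0.538] | at [0.4518 0.0515 0.1147] F [-0.2  0.9  0.1] grip 85.1 0.0 t 9.8 j7 0.29
134 (array([613.,  -9.]), array([105.7,  44.2]), 46.3) 0.06544388912165927
```

Call:
step_arm(moves=[[-1, 2, 0, 0, 0, 0.15, 85], [-1, 2, 10, 0, 0, 0.3, 85], [-1, 2, 20, 0, 0, 0.45, 85], [-1, 2, 25, 0, 0, 0.54, 85], [-1, 2, 60, 0, 0, 0.54, 85], [-1, 2, 90, 0, 0, 0.54, 85], [-1, 2, 101, 0, 0, 0.54, 85], [-1, 2, 101, 0, 0, 0.54, 85]])

```text
clock: 10.7
tcp_pos: [0.4543, 0.0508, 0.0134]
orientation: [-2.418, -2.004, 0.003]
contact_force: [0.0, -0.0, -0.0]
grip_width: 0.0849
gripper_force: 0.0
```

Call:
step_arm(moves=[[0, 0, 0, 0, 0, 0, 57], [0, 0, 0, 0, 0, 0, 57], [0, 0, 0, 0, 0, 0, 57], [0, 0, 0, 0, 0, 0, 57], [0, 0, -20, 0, 0, 0, 57], [0, 0, -60, 0, 0, 0, 57], [0, 0, -100, 0, 0, 0, 57]], grip_force=20)

```text
clock: 11.4
tcp_pos: [0.454, 0.0509, 0.1154]
orientation: [-2.42, -2.003, 0.002]
contact_force: [0.5, 0.6, -0.6]
grip_width: 0.0613
gripper_force: 23.3
```

Run:
```python
from h import *
x,y=rack(-.18,-.001); go(x,y,.11,89.3); go(x,y,.028,89.3)
f=grab("top"); P=f["P"].reshape(-1,3); x,y,z=P.T
k=(x>.575)&(x<.645)&(abs(y-.015)<.06)&(z>.06)&(z<.072); print(k.sum(),rect(P[k][:,:2]),np.median(z[k]))
cv2.imwrite("pics/c2.png",cv2.resize(f["image"][120:310,170:470],None,fx=2.5,fy=2.5)[:,:,::-1])
```

```text
shift [ 87.  140.9   5.2] turn [-0.     0.002  1.395] | at [0.454  0.0509 0.1154] F [ 0.5  0.6 -0.6] grip 61.3 23.3 t 11.4 j7 -0.16
shift [ 87.  141.   87.2] turn [-0.     0.002  1.395] | at [0.454  0.0509 0.1154] F [ 0.5  0.6 -0.6] grip 61.3 23.3 t 11.4 j7 -0.16
106 (array([615.4,  -7.4]), array([105.8,  44.7]), 49.1) 0.06528294716110059
```

View pics/c2.png

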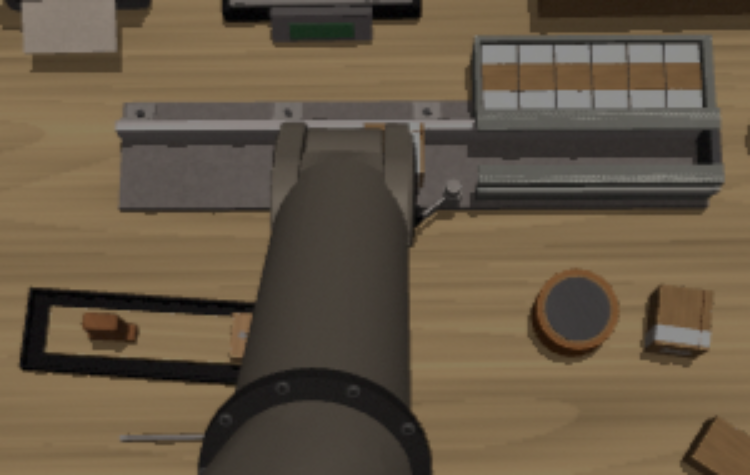

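Call:
step_arm(moves=[[20, 30, -5, 0, 0, 0.15, 57], [40, 60, -5, 0, 0, 0.3, 57], [55, 90, -5, 0, 0, 0.45, 57], [70, 115, -5, 0, 0, 0.6, 57], [80, 130, -5, 0, 0, 0.75, 57], [87, 141, 0, 0, 0, 0.9, 57], [87, 141, 0, 0, 0, 1.05, 57], [87, 141, 0, 0, 0, 1.2, 57]])

```text
clock: 12.25
tcp_pos: [0.6095, 0.1108, 0.1143]
orientation: [-3.129, -0.279, 0.0]
contact_force: [-0.3, -0.7, -1.9]
grip_width: 0.0617
gripper_force: 23.4
```

Run:
```python
from h import *
x,y=rack(-.18,0); go(x,y,.028,89.3)
```

```text
shift [ 0.   0.9 86.3] turn [-0.    0.    0.19] | at [0.6095 0.1108 0.1143] F [-0.3 -0.7 -1.9] grip 61.7 23.4 t 12.2 j7 -1.15
```

Call:
step_arm(moves=[[0, 0, 20, 0, 0, 0.15, 57], [0, 0, 45, 0, 0, 0.19, 57], [0, 0, 70, 0, 0, 0.19, 57], [0, 0, 82, 0, 0, 0.19, 57], [0, 0, 86, 0, 0, 0.19, 57], [2, 0, 87, 0, 0, 0.19, 57], [3, 0, 87, 0, 0, 0.19, 57], [3, 0, 87, 0, 0, 0.19, 57]])

```text
clock: 13.05
tcp_pos: [0.6134, 0.111, 0.0282]
orientation: [-3.141, 0.011, -0.003]
contact_force: [-0.2, 0.1, -1.8]
grip_width: 0.0617
gripper_force: 22.8
```

Call:
step_arm(moves=[[1, 0, 1, 0, 0, 0, 57], [2, 0, 1, 0, 0, 0, 57], [2, 0, 1, 0, 0, 0, 57]])

```text
clock: 13.35
tcp_pos: [0.6136, 0.111, 0.0276]
orientation: [-3.14, 0.012, 0.003]
contact_force: [-7.7, 1.9, 13.2]
grip_width: 0.0618
gripper_force: 24.1
```

Call:
step_arm(moves=[[-1, 0, -1, 0, 0, 0, 57], [-1, 0, -1, 0, 0, 0, 85], [-1, 0, -1, 0, 0, 0, 85], [-1, 0, -30, 0, 0, 0, 85], [-1, 0, -70, 0, 0, 0, 85], [-1, 0, -110, 0, 0, 0, 85]])

```text
clock: 13.95
tcp_pos: [0.6133, 0.1105, 0.1371]
orientation: [3.141, -0.012, -0.001]
contact_force: [0.5, 0.3, 1.0]
grip_width: 0.085
gripper_force: 0.0
```

Run:
```python
from h import *
go(.431,-.2743,.11,-9.5)
```

```text
shift [-179.3  386.2   27.6] turn [ 0.     0.001 -1.413] | at [0.6133 0.1105 0.1371] F [0.5 0.3 1. ] grip 85.0 0.0 t 13.9 j7 -1.32
```

Call:
step_arm(moves=[[-20, 43, 0, 0, 0, -0.15, 85], [-42, 90, 0, 0, 0, -0.3, 85], [-63, 136, 0, 0, 0, -0.45, 85], [-84, 182, 0, 0, 0, -0.6, 85], [-106, 228, 0, 0, 0, -0.75, 85], [-127, 274, 0, 0, 0, -0.9, 85], [-148, 320, 0, 0, 0, -1.05, 85], [-170, 366, 0, 0, 0, -1.2, 85]])

```text
clock: 14.75
tcp_pos: [0.4438, -0.2483, 0.1366]
orientation: [2.6, 1.762, 0.001]
contact_force: [0.5, -0.9, -0.8]
grip_width: 0.0848
gripper_force: 0.0
```

Run:
```python
from h import *
go(.431,-.2743,.085,-9.5);go(.431,-.2743,.0135,-9.5)
f=grab("top"); P=f["P"].reshape(-1,3); x,y,z=P.T
for c in(.015,.11):
    k=(x>.57)&(x<.65)&(abs(y-c)<.045)&(z>.06)&(z<.072); print(k.sum(),rect(P[k][:,:2]),np.median(z[k]))
k=(x>.38)&(x<.49)&(y>-.33)&(y<-.225)&(z>.045)&(z<.06); print(k.sum(),rect(P[k][:,:2]))
```

```text
shift [-28.9  -2.3  51.6] turn [ 0.001  0.    -0.214] | at [ 0.4438 -0.2483  0.1366] F [ 0.5 -0.9 -0.8] grip 84.8 0.0 t 14.8 j7 0.32
shift [-28.9  -2.4 123.1] turn [ 0.001  0.    -0.214] | at [ 0.4438 -0.2483  0.1366] F [ 0.5 -0.9 -0.8] grip 84.8 0.0 t 14.8 j7 0.32
495 (array([611.5,  14.2]), array([59.6, 55.7]), 88.8) 0.06532177938723839
489 (array([610.7, 112.3]), array([59.9, 55.4]), 89.5) 0.06526975894849821
0 (array([0., 0.]), array([0., 0.]), 0.0)
```

Call:
step_arm(moves=[[-20, -2, 20, 0, 0, -0.15, 85], [-29, -2, 45, 0, 0, -0.214, 85], [-29, -2, 80, 0, 0, -0.214, 85], [-29, -2, 110, 0, 0, -0.214, 85], [-29, -2, 123, 0, 0, -0.214, 85], [-29, -2, 123, 0, 0, -0.214, 57], [-29, -2, 123, 0, 0, -0.214, 57], [-29, -2, 123, 0, 0, -0.214, 57]])

```text
clock: 15.6
tcp_pos: [0.4329, -0.2728, 0.0145]
orientation: [2.402, 2.022, 0.001]
contact_force: [-0.5, -0.2, -1.5]
grip_width: 0.062
gripper_force: 22.8
```

Call:
step_arm(moves=[[0, 0, 0, 0, 0, 0, 57], [0, 0, 0, 0, 0, 0, 57], [0, 0, -20, 0, 0, 0, 57], [0, 0, -60, 0, 0, 0, 57], [0, 0, -100, 0, 0, 0, 57], [0, 0, -120, 0, 0, 0, 57]], grip_force=20)

```text
clock: 16.2
tcp_pos: [0.4329, -0.2732, 0.1364]
orientation: [2.401, 2.02, 0.003]
contact_force: [1.6, 0.6, -1.1]
grip_width: 0.0616
gripper_force: 23.0
```

Run:
```python
from h import *
x,y=rack(-.275,0); print(x,y); go(x,y,.13,89.3)
```

```text
0.6108 0.20500000000000002
shift [501.6  93.4   6.5] turn [ 0.004 -0.002  1.411] | at [ 0.4329 -0.2732  0.1364] F [ 1.6  0.6 -1.1] grip 61.6 23.0 t 16.2 j7 0.56
```

Call:
step_arm(moves=[[40, 8, -5, 0, 0, 0.15, 57], [85, 16, -5, 0, 0, 0.3, 57], [130, 24, -5, 0, 0, 0.45, 57], [175, 32, -5, 0, 0, 0.6, 57], [220, 41, -5, 0, 0, 0.75, 57], [265, 49, -5, 0, 0, 0.9, 57], [310, 58, -5, 0, 0, 1.05, 57], [355, 66, -5, 0, 0, 1.2, 57]])

```text
clock: 17.0
tcp_pos: [0.5579, 0.0683, 0.1387]
orientation: [-3.125, -0.316, -0.001]
contact_force: [1.5, -1.2, -2.2]
grip_width: 0.0618
gripper_force: 23.0
```

Run:
```python
from h import *
x,y=rack(-.275,0); go(x,y,.13,89.3)
```

```text
shift [  79.2 -123.3    8.9] turn [-0.001 -0.001  0.214] | at [0.5579 0.0683 0.1387] F [ 1.5 -1.2 -2.2] grip 61.8 23.0 t 17.0 j7 -1.11
```

Call:
step_arm(moves=[[25, -40, 0, 0, 0, 0.15, 57], [50, -80, 5, 0, 0, 0.214, 57], [79, -123, 9, 0, 0, 0.214, 57], [79, -123, 9, 0, 0, 0.214, 57], [79, -123, 40, 0, 0, 0.214, 57], [79, -123, 75, 0, 0, 0.214, 57], [79, -123, 100, 0, 0, 0.214, 57], [79, -123, 109, 0, 0, 0.214, 57]])

```text
clock: 17.8
tcp_pos: [0.6074, 0.2026, 0.0268]
orientation: [3.141, -0.009, -0.006]
contact_force: [-1.2, -0.4, -0.8]
grip_width: 0.0613
gripper_force: 22.9
```

Call:
step_arm(moves=[[0, 0, 1, 0, 0, 0, 57], [1, 0, 1, 0, 0, 0, 57], [2, 0, 1, 0, 0, 0, 57], [3, 0, 1, 0, 0, 0, 57]])

```text
clock: 18.2
tcp_pos: [0.6134, 0.203, 0.0296]
orientation: [-3.141, 0.01, -0.003]
contact_force: [-0.5, -0.7, -1.8]
grip_width: 0.0619
gripper_force: 23.0
```

Call:
step_arm(moves=[[1, 0, 2, 0, 0, 0, 57], [2, 0, 3, 0, 0, 0, 57], [2, 0, 3, 0, 0, 0, 57]])

```text
clock: 18.5
tcp_pos: [0.6145, 0.203, 0.026]
orientation: [-3.141, 0.01, 0.001]
contact_force: [-2.2, 0.2, 5.5]
grip_width: 0.0616
gripper_force: 23.6
```

Call:
step_arm(moves=[[0, 0, 0, 0, 0, 0, 85], [0, 0, 0, 0, 0, 0, 85], [0, 0, 0, 0, 0, 0, 85], [0, 0, -40, 0, 0, 0, 85], [0, 0, -90, 0, 0, 0, 85], [0, 0, -130, 0, 0, 0, 70]])

```text
clock: 19.1
tcp_pos: [0.6149, 0.2023, 0.1574]
orientation: [3.141, -0.011, 0.001]
contact_force: [0.0, -0.2, 1.0]
grip_width: 0.0727
gripper_force: 0.0
```

Run:
```python
from h import *
f=grab("top"); P=f["P"].reshape(-1,3); x,y,z=P.T
k=(x>.38)&(x<.48)&(y>.12)&(y<.42)&(z>.065)&(z<.09); print("handle",k.sum(),rect(P[k][:,:2]),P[k].mean(0))
k=(x>.38)&(x<.48)&(y>.12)&(y<.42)&(z>.035)&(z<.055); print("face plate+",k.sum(),rect(P[k][:,:2]),)
k&=(y<.2); print("plate",k.sum(),rect(P[k][:,:2]),)
k=(x>.35)&(x<.5)&(y>.1)&(y<.45)&(z>.010)&(z<.02); q=P[k]; print("tray",rect(q[:,:2]))
go(.431,.309,.15,0)
```

```text
handle 118 (array([432.1, 308.6]), array([36.2, 18.5]), 85.5) [0.4315 0.3074 0.0775]
face plate+ 212 (array([425.5, 241.5]), array([164.4,  46.6]), 86.9)
plate 185 (array([421.8, 171.5]), array([24. , 46.7]), 86.5)
tray (array([426.8, 247.9]), array([247.9,  86.5]), 85.1)
shift [-188.4 -105.    12.6] turn [-0.01  -0.005  1.563] | at [0.6185 0.2025 0.164 ] F [3.1 0.2 4. ] grip 69.9 0.0 t 19.1 j7 -1.49
```

Call:
step_arm(moves=[[-20, -10, 0, 0, 0, -0.15, 60], [-45, -25, 0, 0, 0, -0.3, 50], [-70, -40, 0, 0, 0, -0.45, 45], [-95, -55, 0, 0, 0, -0.6, 45], [-120, -70, 0, 0, 0, -0.75, 45], [-145, -85, 0, 0, 0, -0.9, 45], [-170, -100, 0, 0, 0, -1.05, 45], [-188, -105, 0, 0, 0, -1.2, 45]])

```text
clock: 19.95
tcp_pos: [0.4253, 0.3107, 0.1551]
orientation: [-2.59, -1.776, 0.0]
contact_force: [0.6, -0.4, 0.1]
grip_width: 0.0449
gripper_force: 0.0
```

Run:
```python
from h import *
go(.432,.3083,.043,-4.5)
f=grab("top"); P=f["P"].reshape(-1,3); x,y,z=P.T
for c in(.015,.11,.205):
    k=(x>.57)&(x<.65)&(abs(y-c)<.045)&(z>.06)&(z<.072); print(k.sum(),rect(P[k][:,:2]),np.median(z[k]))
```

```text
shift [  0.1   7.2 112.1] turn [-0.001 -0.001 -0.29 ] | at [0.4253 0.3107 0.1551] F [ 0.6 -0.4  0.1] grip 44.9 0.0 t 19.9 j7 -0.82
489 (array([611.4,  14.2]), array([59.6, 56.4]), 89.1) 0.06491507255169617
488 (array([610.3, 112.2]), array([59.8, 55. ]), 89.8) 0.06517472246621187
501 (array([609.8, 203.6]), array([56. , 62.8]), 0.6) 0.06514180702891223
```

Call:
step_arm(moves=[[0, 7, 0, 0, 0, -0.15, 45], [0, 7, 20, 0, 0, -0.29, 45], [0, 7, 60, 0, 0, -0.29, 45], [0, 7, 95, 0, 0, -0.29, 45], [0, 7, 112, 0, 0, -0.29, 45], [0, 7, 112, 0, 0, -0.29, 45]])

```text
clock: 20.6
tcp_pos: [0.4326, 0.3047, 0.0409]
orientation: [2.318, 2.12, -0.008]
contact_force: [-0.0, -0.9, -1.2]
grip_width: 0.045
gripper_force: 0.0
```

Run:
```python
from h import *
f=grab("top"); P=f["P"].reshape(-1,3); x,y,z=P.T
for c in(.015,.11,.205):
    k=(x>.57)&(x<.65)&(abs(y-c)<.02)&(z>.06)&(z<.072); g=(x>.62)&(x<.67)&(abs(y-c)<.02)&(z>.04)&(z<.05)
    print("top x",np.percentile(x[k],[1,5,95,99]),"fence x",np.percentile(x[g],[1,5,50,95,99]))
im=f["image"]; cv2.imwrite("pics/c3.png",cv2.resize(im[145:215,210:370],None,fx=5,fy=5)[:,:,::-1])
```

```text
top x [0.5839 0.5857 0.6365 0.6387] fence x [0.6471 0.6472 0.6482 0.6492 0.6494]
top x [0.5839 0.5845 0.6348 0.6378] fence x [0.6455 0.6459 0.6488 0.654  0.6545]
top x [0.583  0.5848 0.6342 0.6365] fence x [0.6447 0.6452 0.6492 0.6528 0.6534]
```

View pics/c3.png

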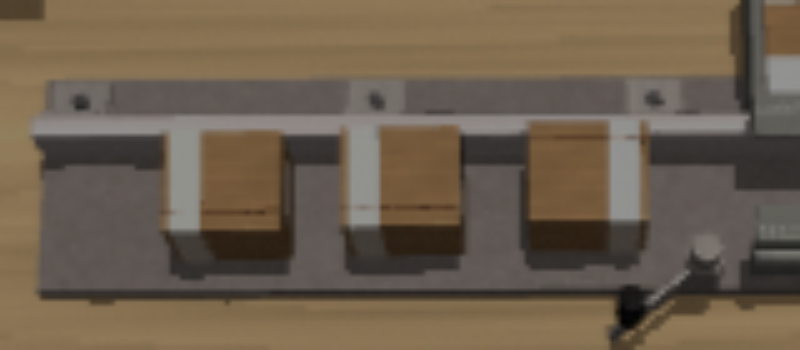

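Boxes stand lengthwise along the fence (px y about 120–130 in the crop) with the gate swung out at (630,305). Next I'll grip the stick.

Call:
step_arm(moves=[[3, 0, 0, 0, 0, 0, 45], [3, 0, 0, 0, 0, 0, 12], [3, 0, 0, 0, 0, 0, 12], [3, 0, 0, 0, 0, 0, 12], [3, 0, 0, 0, 0, 0, 12]], grip_force=70)

```text
clock: 21.15
tcp_pos: [0.4346, 0.3102, 0.0445]
orientation: [-2.316, -2.122, -0.004]
contact_force: [-1.5, 0.1, 5.9]
grip_width: 0.0172
gripper_force: 69.1
```

Call:
step_arm(moves=[[0, 0, -10, 0, 0, 0, 12], [0, 0, -25, 0, 0, 0, 12], [0, 0, -45, 0, 0, 0, 12], [0, 0, -60, 0, 0, 0, 12]])

```text
clock: 21.55
tcp_pos: [0.4343, 0.3094, 0.1053]
orientation: [-2.317, -2.122, -0.002]
contact_force: [0.6, -0.3, -1.8]
grip_width: 0.0173
gripper_force: 68.4
```

Run:
```python
from h import *
x,y=rack(-.49,0.0); print(x,y); go(x,y,.11,-.7)
```

```text
0.61338 0.42
shift [125.9 168.7  -4.4] turn [ 0.001 -0.001 -0.075] | at [0.4343 0.3094 0.1053] F [ 0.6 -0.3 -1.8] grip 17.3 68.4 t 21.6 j7 -0.51
```

Call:
step_arm(moves=[[30, 40, -5, 0, 0, -0.03, 12], [60, 80, -5, 0, 0, -0.075, 12], [90, 120, -5, 0, 0, -0.075, 12], [126, 169, -5, 0, 0, -0.075, 12], [126, 169, -5, 0, 0, -0.075, 12], [126, 169, -5, 0, 0, -0.075, 12]])

```text
clock: 22.15
tcp_pos: [0.6148, 0.4207, 0.1089]
orientation: [2.234, 2.207, 0.001]
contact_force: [-0.0, -1.3, -2.2]
grip_width: 0.0175
gripper_force: 69.3
```

Run:
```python
from h import *
x,y=rack(-.49,0.0); go(x,y,.054,-.7)
f=grab("top"); P=f["P"].reshape(-1,3); x,y,z=P.T
k=(x>.58)&(x<.65)&(y>.225)&(y<.31)&(z>.07)&(z<.13); print("plate",k.sum(),rect(P[k][:,:2]),np.median(z[k]))
for c in(.015,.11,.205):
    k=(x>.57)&(x<.65)&(abs(y-c)<.045)&(z>.06)&(z<.072); print(k.sum(),rect(P[k][:,:2]))
```

```text
shift [-0.7 -1.5 54.9] turn [0.002 0.    0.   ] | at [0.6148 0.4207 0.1089] F [-0.  -1.3 -2.2] grip 17.5 69.3 t 22.1 j7 -0.41
plate 365 (array([612.1, 269.2]), array([51.8, 81. ]), 0.5) 0.10357075263521548
492 (array([611.4,  14.1]), array([59.6, 55.6]), 89.2)
495 (array([610.3, 112.1]), array([57.3, 60.1]), 0.3)
487 (array([609.7, 203.7]), array([55.6, 63.2]), 0.4)
```

Run:
```python
from h import *
f=grab("top"); P=f["P"].reshape(-1,3); x,y,z=P.T
for c in np.arange(.26,.5,.02):
    k=(abs(x-.612)<.022)&(abs(y-c)<.01)&(z>.05)&(z<.14); print(round(c,2),k.sum(),np.percentile(z[k],[5,50,95]) if k.any() else 0)
```

```text
0.26 67 [0.071  0.092  0.1093]
0.28 133 [0.1058 0.1092 0.1128]
0.3 85 [0.0743 0.0783 0.1106]
0.32 129 [0.0736 0.0773 0.0802]
0.34 127 [0.0744 0.0775 0.0813]
0.36 131 [0.0736 0.0774 0.081 ]
0.38 131 [0.0735 0.077  0.0814]
0.4 189 [0.0748 0.0888 0.1376]
0.42 87 [0.0746 0.0798 0.1379]
0.44 22 [0.0738 0.077  0.0797]
0.46 2 [0.0769 0.0777 0.0786]
0.48 29 [0.0735 0.0773 0.0824]
```

Call:
step_arm(moves=[[-1, -1, 20, 0, 0, 0, 12], [-1, -1, 35, 0, 0, 0, 12], [-1, -1, 43, 0, 0, 0, 12], [-1, -1, 48, 0, 0, 0, 12], [-1, -1, 48, 0, 0, 0, 12]])

```text
clock: 22.75
tcp_pos: [0.6117, 0.419, 0.0597]
orientation: [-2.235, -2.208, 0.002]
contact_force: [0.4, -0.3, -2.0]
grip_width: 0.017
gripper_force: 69.2
```

Call:
step_arm(moves=[[-5, 0, 3, 0, 0, 0, 12], [-10, 0, 5, 0, 0, 0, 12], [-15, 0, 5, 0, 0, 0, 12], [-20, 0, 5, 0, 0, 0, 12], [-25, 0, 5, 0, 0, 0, 12], [-29, 0, 5, 0, 0, 0, 12], [-33, 0, 5, 0, 0, 0, 12], [-37, 0, 5, 0, 0, 0, 12]])

```text
clock: 23.55
tcp_pos: [0.6119, 0.3825, 0.0556]
orientation: [-2.234, -2.208, -0.002]
contact_force: [0.3, 2.2, -2.2]
grip_width: 0.0176
gripper_force: 69.3
```

Call:
step_arm(moves=[[-5, 0, 0, 0, 0, 0, 12], [-10, 0, 0, 0, 0, 0, 12], [-15, 0, 0, 0, 0, 0, 12], [-20, 0, 0, 0, 0, 0, 12], [-25, 0, 0, 0, 0, 0, 12], [-30, 0, 0, 0, 0, 0, 12], [-35, 0, 0, 0, 0, 0, 12], [-40, 0, 0, 0, 0, 0, 12]])

```text
clock: 24.35
tcp_pos: [0.6113, 0.3423, 0.0554]
orientation: [-2.234, -2.208, -0.001]
contact_force: [0.4, 3.9, -0.3]
grip_width: 0.0171
gripper_force: 69.4
```

```bash
cat >> h.py <<'E'
def boxes():
    f=grab("top"); x,y,z=f["P"].reshape(-1,3).T; P=f["P"].reshape(-1,3)
    k=(x>.578)&(x<.645)&(y>-.06)&(y<.26)&(z>.06)&(z<.069)
    ys=y[k]; print("box top y span",np.percentile(ys,[.5,99.5]),"hist",np.histogram(ys,np.arange(-.06,.26,.01))[0])
    o=r.get_obs(); print("tcp",o["tcp_pos"],"F",o["contact_force"],"stick face y ~",o["tcp_pos"][1]-.1516,o["clock"],"yaw",o["orientation"]); return f
E
python3 -c "
from h import *
boxes()"
```

```text
box top y span [-0.0154  0.1909] hist [ 0  0  0  0 51 74 71 72 79 81 41  0 30 69 66 73 77 75 79 79 77 75 70 72
 71 17  2  1  0  0  0]
tcp [0.6115 0.3408 0.0554] F [-0.249   1.5681 -1.5893] stick face y ~ 0.18915765724859185 24.4 yaw [ 2.2356  2.2066 -0.0005]
```

Call:
step_arm(moves=[[-6, 0, 0, 0, 0, 0, 12], [-12, 0, 0, 0, 0, 0, 12], [-17, 0, 0, 0, 0, 0, 12], [-22, 0, 0, 0, 0, 0, 12], [-27, 0, 0, 0, 0, 0, 12], [-32, 0, 0, 0, 0, 0, 12], [-37, 0, 0, 0, 0, 0, 12], [-42, 0, 0, 0, 0, 0, 12]])

```text
clock: 25.2
tcp_pos: [0.6106, 0.3008, 0.0555]
orientation: [-2.234, -2.208, -0.001]
contact_force: [1.1, 5.7, 0.3]
grip_width: 0.017
gripper_force: 69.5
```

```bash
python3 -c "
from h import *
f=boxes(); cv2.imwrite('pics/c4.png',cv2.resize(f['image'][145:215,230:390],None,fx=5,fy=5)[:,:,::-1])"
```

```text
box top y span [-0.0356  0.1496] hist [ 0  0 51 77 68 76 74 78 76 78 78 79 80 72 67 74 78 79 77 79 69  1  2  2
  0  0  0  0  0  0  0]
tcp [0.6108 0.2994 0.0555] F [-0.0481  3.3055 -0.2169] stick face y ~ 0.14776544415717346 25.25 yaw [-2.2355 -2.207  -0.0002]
```

View pics/c4.png

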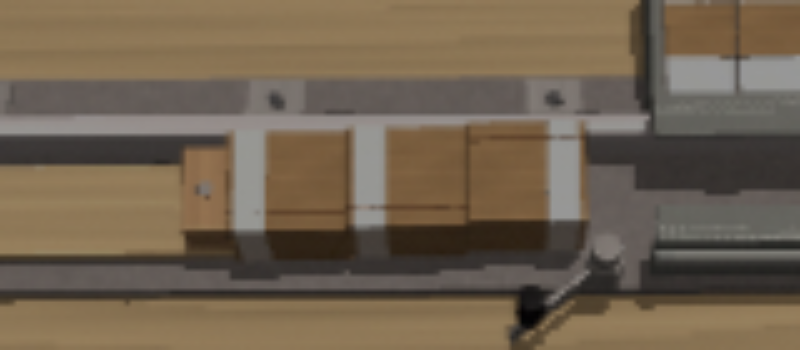

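Call:
step_arm(moves=[[-5, 0, 0, 0, 0, 0, 12], [-10, 0, 0, 0, 0, 0, 12], [-15, 0, 0, 0, 0, 0, 12], [-20, 0, 0, 0, 0, 0, 12], [-25, 0, 0, 0, 0, 0, 12], [-30, 0, 0, 0, 0, 0, 12], [-35, 0, 0, 0, 0, 0, 12], [-40, 0, 0, 0, 0, 0, 12]])

```text
clock: 26.05
tcp_pos: [0.6101, 0.261, 0.0554]
orientation: [-2.234, -2.208, -0.001]
contact_force: [0.2, 5.1, -0.1]
grip_width: 0.0171
gripper_force: 69.6
```

Call:
step_arm(moves=[[-5, 0, 0, 0, 0, 0, 12], [-10, 0, 0, 0, 0, 0, 12], [-15, 0, 0, 0, 0, 0, 12], [-20, 0, 0, 0, 0, 0, 12], [-25, 0, 0, 0, 0, 0, 12], [-30, 0, 0, 0, 0, 0, 12], [-35, 0, 0, 0, 0, 0, 12], [-40, 0, 0, 0, 0, 0, 12]])

```text
clock: 26.85
tcp_pos: [0.6096, 0.221, 0.0554]
orientation: [-2.234, -2.208, -0.001]
contact_force: [-0.0, 5.4, 0.0]
grip_width: 0.0173
gripper_force: 69.6
```

```bash
python3 -c "
from h import *
f=boxes(); cv2.imwrite('pics/c5.png',cv2.resize(f['image'][145:215,250:410],None,fx=5,fy=5)[:,:,::-1])"
```

```text
box top y span [-0.0596  0.1989] hist [76 77 79 78 73 75 74 77 78 77 83 77 70  1  4  1  0  0  0  0  0  0  0  0
  0  0  5  1  0  0  0]
tcp [0.6097 0.2195 0.0554] F [ 1.2218  3.4425 -0.4255] stick face y ~ 0.06788691337649033 26.9 yaw [-2.2353 -2.2072  0.0001]
```

View pics/c5.png

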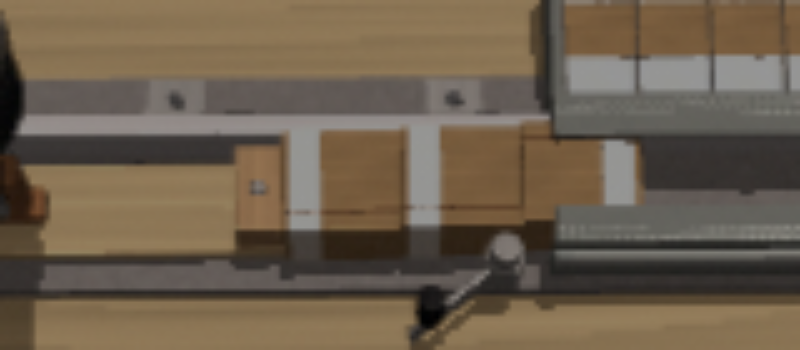

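Call:
step_arm(moves=[[-5, 0, 0, 0, 0, 0, 12], [-10, 0, 0, 0, 0, 0, 12], [-15, 0, 0, 0, 0, 0, 12], [-20, 0, 0, 0, 0, 0, 12], [-25, 0, 0, 0, 0, 0, 12], [-30, 0, 0, 0, 0, 0, 12], [-35, 0, 0, 0, 0, 0, 12], [-40, 0, 0, 0, 0, 0, 12]])

```text
clock: 27.7
tcp_pos: [0.6091, 0.1811, 0.0554]
orientation: [-2.233, -2.208, -0.001]
contact_force: [-0.3, 5.6, 0.3]
grip_width: 0.0169
gripper_force: 69.6
```

Call:
step_arm(moves=[[-5, 0, 0, 0, 0, 0, 12], [-10, 0, 0, 0, 0, 0, 12], [-15, 0, 0, 0, 0, 0, 12], [-20, 0, 0, 0, 0, 0, 12], [-25, 0, 0, 0, 0, 0, 12], [-30, 0, 0, 0, 0, 0, 12], [-35, 0, 0, 0, 0, 0, 12], [-40, 0, 0, 0, 0, 0, 12]])

```text
clock: 28.5
tcp_pos: [0.6086, 0.1411, 0.0554]
orientation: [-2.233, -2.208, -0.001]
contact_force: [-0.4, 5.6, -0.1]
grip_width: 0.0172
gripper_force: 69.6
```

```bash
python3 -c "
from h import *
f=boxes(); cv2.imwrite('pics/c6.png',cv2.resize(f['image'][145:215,310:470],None,fx=5,fy=5)[:,:,::-1])"
```

```text
box top y span [-0.0597  0.1265] hist [73 78 79 71 73  8  2  2  0  0  0  0  0  0  0  0  0  0  5  1  0  0  0  0
  0  0  0  0  0  0  0]
tcp [0.6086 0.1396 0.0554] F [ 0.4284  3.2738 -0.3117] stick face y ~ -0.011988669767831528 28.55 yaw [-2.2351 -2.2071  0.0003]
```

View pics/c6.png

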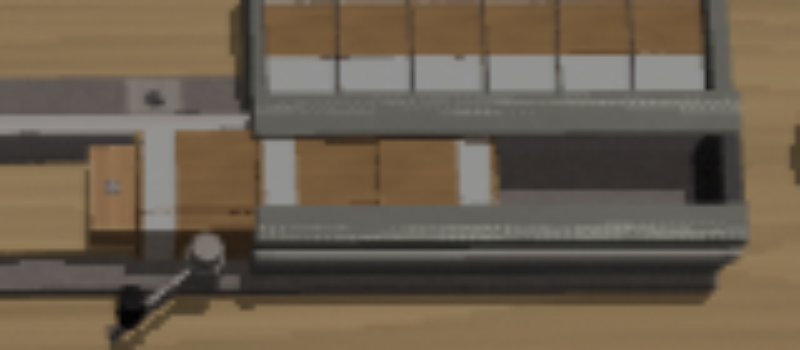

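Call:
step_arm(moves=[[-5, 0, 0, 0, 0, 0, 12], [-10, 0, 0, 0, 0, 0, 12], [-15, 0, 0, 0, 0, 0, 12], [-20, 0, 0, 0, 0, 0, 12], [-25, 0, 0, 0, 0, 0, 12], [-30, 0, 0, 0, 0, 0, 12], [-35, 0, 0, 0, 0, 0, 12], [-40, 0, 0, 0, 0, 0, 12]])

```text
clock: 29.35
tcp_pos: [0.6081, 0.1012, 0.0553]
orientation: [-2.233, -2.208, -0.001]
contact_force: [-0.5, 6.3, 0.6]
grip_width: 0.0172
gripper_force: 69.7
```

Call:
step_arm(moves=[[-5, 0, 0, 0, 0, 0, 12], [-10, 0, 0, 0, 0, 0, 12], [-15, 0, 0, 0, 0, 0, 12], [-20, 0, 0, 0, 0, 0, 12], [-25, 0, 0, 0, 0, 0, 12], [-30, 0, 0, 0, 0, 0, 12], [-35, 0, 0, 0, 0, 0, 12], [-40, 0, 0, 0, 0, 0, 12]])

```text
clock: 30.15
tcp_pos: [0.6076, 0.0612, 0.0553]
orientation: [-2.233, -2.208, -0.001]
contact_force: [-0.4, 5.4, 0.7]
grip_width: 0.0172
gripper_force: 69.7
```

Call:
step_arm(moves=[[-3, 0, 0, 0, 0, 0, 12], [-6, 0, 0, 0, 0, 0, 12], [-9, 0, 0, 0, 0, 0, 12], [-11, 0, 0, 0, 0, 0, 12], [-13, 0, 0, 0, 0, 0, 12], [-15, 0, 0, 0, 0, 0, 12], [-17, 0, 0, 0, 0, 0, 12], [-19, 0, 0, 0, 0, 0, 12]])

```text
clock: 30.95
tcp_pos: [0.6073, 0.0423, 0.0553]
orientation: [-2.233, -2.208, -0.0]
contact_force: [-0.1, 5.4, 0.2]
grip_width: 0.0173
gripper_force: 69.6
```

Call:
step_arm(moves=[[-2, 0, 0, 0, 0, 0, 12], [-4, 0, 0, 0, 0, 0, 12], [-5, 0, 0, 0, 0, 0, 12], [-6, 0, 0, 0, 0, 0, 12], [-7, 0, 0, 0, 0, 0, 12], [-8, 0, 0, 0, 0, 0, 12], [-9, 0, 0, 0, 0, 0, 12], [-10, 0, 0, 0, 0, 0, 12]])

```text
clock: 31.75
tcp_pos: [0.6071, 0.0324, 0.0553]
orientation: [-2.233, -2.208, -0.0]
contact_force: [-0.8, 5.8, 2.2]
grip_width: 0.0171
gripper_force: 69.6
```

```bash
python3 -c "
from h import *
f=boxes(); P=f['P'].reshape(-1,3); x,y,z=P.T
k=(abs(x-.606)<.012)&(y<-.10)&(y>-.33)
k2=k&(z>.058)&(z<.07); print('boxes slot y',np.percentile(y[k2],[0.5,99.5])); 
for lo in np.arange(-.33,-.28,.005):
    q=k&(y>=lo)&(y<lo+.005); print(round(lo,3),np.median(z[q]))"
```

```text
box top y span [0.0157 0.0157] hist [0 0 0 0 0 0 0 1 0 0 0 0 0 0 0 0 0 0 0 0 0 0 0 0 0 0 0 0 0 0 0]
tcp [0.6071 0.0321 0.0553] F [0.0236 5.539  0.9559] stick face y ~ -0.1194888327323124 31.8 yaw [-2.2332 -2.2077 -0.0002]
boxes slot y [-0.3207 -0.1034]
-0.33 nan
-0.325 0.06629413033031913
-0.32 0.06995297999804014
-0.315 0.06067838970759463
-0.31 0.0664950483922238
-0.305 0.06493664667023413
-0.3 0.06591233308266187
-0.295 0.06510661288482048
-0.29 0.0660082164764427
-0.285 0.06482166116258935
  return _methods._mean(a, axis=axis, dtype=dtype,
  ret = ret.dtype.type(ret / rcount)
```

Close to the stop now: 1 mm rows, checking the force after each call.

Call:
step_arm(moves=[[-1, 0, 0, 0, 0, 0, 12], [-1, 0, 0, 0, 0, 0, 12], [-2, 0, 0, 0, 0, 0, 12], [-2, 0, 0, 0, 0, 0, 12], [-3, 0, 0, 0, 0, 0, 12]])

```text
clock: 32.3
tcp_pos: [0.6071, 0.0296, 0.0552]
orientation: [-2.233, -2.208, -0.0]
contact_force: [-0.3, 5.7, 1.3]
grip_width: 0.0168
gripper_force: 69.7
```

Call:
step_arm(moves=[[-1, 0, 0, 0, 0, 0, 12], [-1, 0, 0, 0, 0, 0, 12], [-2, 0, 0, 0, 0, 0, 12]])

```text
clock: 32.6
tcp_pos: [0.6071, 0.0275, 0.0553]
orientation: [-2.233, -2.208, -0.0]
contact_force: [0.2, 5.9, 1.6]
grip_width: 0.0173
gripper_force: 69.7
```

Call:
step_arm(moves=[[-0.5, 0, 0, 0, 0, 0, 12], [-1, 0, 0, 0, 0, 0, 12], [-1.5, 0, 0, 0, 0, 0, 12]])

```text
clock: 32.9
tcp_pos: [0.607, 0.0263, 0.0553]
orientation: [-2.233, -2.208, -0.001]
contact_force: [-0.9, 8.3, 1.5]
grip_width: 0.0172
gripper_force: 69.7
```

Call:
step_arm(moves=[[0, 0, 0, 0, 0, 0, 12], [0, 0, 0, 0, 0, 0, 12], [1, 0, 0, 0, 0, 0, 12], [3, 0, 0, 0, 0, 0, 12], [8, 0, 0, 0, 0, 0, 12], [16, 0, 0, 0, 0, 0, 12], [30, 0, 0, 0, 0, 0, 12], [50, 0, 0, 0, 0, 0, 12]])

```text
clock: 33.7
tcp_pos: [0.6079, 0.0748, 0.0552]
orientation: [2.237, 2.206, -0.001]
contact_force: [0.4, -0.1, -1.8]
grip_width: 0.0168
gripper_force: 69.4
```

```bash
python3 -c "
from h import *
f=grab('top'); im=f['image']; cv2.imwrite('pics/c7.png',cv2.resize(im[145:215,310:470],None,fx=5,fy=5)[:,:,::-1])
P=f['P']
# boundaries along slot row: print brightness-based white bands on slot centre at z=.066
ys=np.arange(-.07,-.33,-.004); px=proj(f,np.c_[.608+.012*ys,ys,np.full(len(ys),.066)]).round().astype(int)
for a,p in zip(ys,px): print(round(a,3),im[p[1],p[0]],round(P[p[1],p[0],2],3),end=' | ')
go(.607,.40,.055,-.7)"
```

```text
-0.07 [135 104  73] 0.056 | -0.074 [111  86  64] 0.057 | -0.078 [51 46 43] 0.014 | -0.082 [49 46 43] 0.014 | -0.086 [50 46 44] 0.012 | -0.09 [51 47 46] 0.011 | -0.094 [52 47 45] 0.015 | -0.098 [50 45 43] 0.007 | -0.102 [49 44 42] 0.009 | -0.106 [51 47 45] 0.01 | -0.11 [51 46 45] 0.012 | -0.114 [49 45 43] 0.014 | -0.118 [43 35 29] 0.017 | -0.122 [47 40 34] 0.035 | -0.126 [124 105  76] 0.067 | -0.13 [143 143 141] 0.068 | -0.134 [144 144 142] 0.067 | -0.138 [144 144 142] 0.064 | -0.142 [142 141 138] 0.065 | -0.146 [116  88  58] 0.063 | -0.15 [118  90  59] 0.065 | -0.154 [118  90  60] 0.068 | -0.158 [118  91  60] 0.064 | -0.162 [117  90  59] 0.066 | -0.166 [115  87  57] 0.069 | -0.17 [114  87  57] 0.068 | -0.174 [112  86  56] 0.064 | -0.178 [112  86  57] 0.07 | -0.182 [113  86  57] 0.062 | -0.186 [117  91  61] 0.066 | -0.19 [126 112  96] 0.064 | -0.194 [143 143 141] 0.066 | -0.198 [143 144 141] 0.064 | -0.202 [143 143 141] 0.066 | -0.206 [140 137 132] 0.066 | -0.21 [118  91  60] 0.068 | -0.214 [118  90  59] 0.067 | -0.218 [119  90  60] 0.068 | -0.222 [117  89  59] 0.065 | -0.226 [116  88  58] 0.066 | -0.23 [112  85  56] 0.065 | -0.234 [111  84  56] 0.064 | -0.238 [112  86  58] 0.063 | -0.242 [112  86  58] 0.065 | -0.246 [115  88  59] 0.065 | -0.25 [89 67 43] 0.066 | -0.254 [113  87  57] 0.063 | -0.258 [112  85  56] 0.066 | -0.262 [112  85  56] 0.065 | -0.266 [114  87  58] 0.062 | -0.27 [117  89  59] 0.063 | -0.274 [118  90  60] 0.065 | -0.278 [119  91  60] 0.066 | -0.282 [120  91  61] 0.067 | -0.286 [118  90  60] 0.066 | -0.29 [133 122 109] 0.065 | -0.294 [143 143 139] 0.069 | -0.298 [143 143 139] 0.064 | -0.302 [142 141 137] 0.061 | -0.306 [133 125 114] 0.068 | -0.31 [39 35 33] 0.067 | -0.314 [60 57 57] 0.067 | -0.318 [61 58 57] 0.066 | -0.322 [91 79 66] 0.067 | -0.326 [132 110  80] -0.005 | shift [319.   -3.5   0.8] turn [-0.001 -0.003  0.004] | at [0.6079 0.0809 0.0549] F [ 0.5  4.6 -2.2] grip 17.3 69.3 t 33.8 j7 0.09
```

View pics/c7.png

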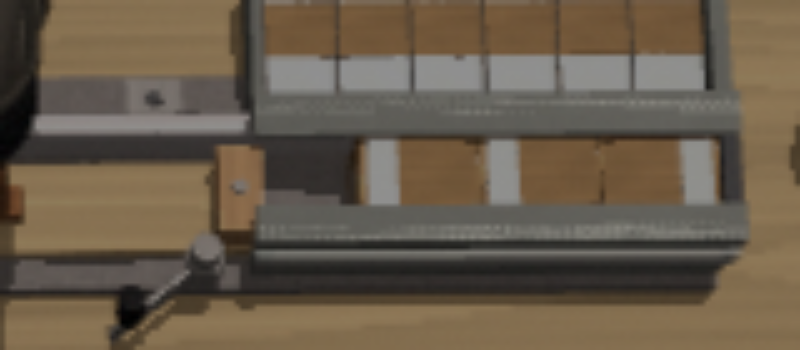

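Call:
step_arm(moves=[[30, 0, 0, 0, 0, 0, 12], [60, 0, -10, 0, 0, 0, 12], [90, 0, -40, 0, 0, 0, 12], [120, 0, -65, 0, 0, 0, 12], [150, -35, -65, 0, 0, 0.02, 12], [180, -70, -65, 0, 0, 0.04, 12], [205, -105, -65, 0, 0, 0.06, 12], [220, -140, -65, 0, 0, 0.07, 12]])

```text
clock: 34.55
tcp_pos: [0.4684, 0.2999, 0.1202]
orientation: [-2.307, -2.131, -0.001]
contact_force: [0.3, 1.1, -2.5]
grip_width: 0.0172
gripper_force: 69.3
```

```bash
python3 -c "
from h import *
go(.4345,.3095,.11,-4.7)
f=grab('top'); x,y,z=f['P'].reshape(-1,3).T; P=f['P'].reshape(-1,3); k=(x>.38)&(x<.48)&(y>.1)&(y<.41)&(z>.011)&(z<.02);q=P[k];print(rect(q[:,:2]))"
```

```text
shift [  6.9 -34.6  10.2] turn [-0.    -0.001  0.003] | at [0.4684 0.2999 0.1202] F [ 0.3  1.1 -2.5] grip 17.2 69.3 t 34.5 j7 -0.46
(array([419.8, 236.2]), array([ 80.6, 228.7]), 0.8)
```

Call:
step_arm(moves=[[7, -20, 0, 0, 0, 0, 12], [7, -35, 5, 0, 0, 0, 12], [7, -35, 25, 0, 0, 0, 12], [7, -35, 45, 0, 0, 0, 12], [7, -35, 60, 0, 0, 0, 12], [7, -35, 69, 0, 0, 0, 12], [7, -35, 74, 0, 0, 0, 12], [7, -35, 75, 0, 0, 0, 12]])

```text
clock: 35.4
tcp_pos: [0.4366, 0.306, 0.045]
orientation: [2.311, 2.128, -0.001]
contact_force: [-0.9, 0.3, -1.7]
grip_width: 0.0172
gripper_force: 69.3
```

Call:
step_arm(moves=[[0, 0, 1, 0, 0, 0, 12], [0, 0, 1, 0, 0, 0, 12]])

```text
clock: 35.6
tcp_pos: [0.4368, 0.3065, 0.0447]
orientation: [-2.311, -2.128, -0.001]
contact_force: [0.4, 0.2, -2.2]
grip_width: 0.0174
gripper_force: 69.3
```

Call:
step_arm(moves=[[0, 0, 0, 0, 0, 0, 45], [0, 0, 0, 0, 0, 0, 45], [0, 0, -30, 0, 0, 0, 45], [0, 0, -75, 0, 0, 0, 36], [0, 0, -110, 0, 0, 0, 36], [0, 0, -110, 0, 0, 0, 36]], grip_force=30)

```text
clock: 36.2
tcp_pos: [0.4393, 0.3081, 0.1591]
orientation: [-2.311, -2.127, -0.014]
contact_force: [-0.1, 0.3, 0.2]
grip_width: 0.0359
gripper_force: 0.0
```

```bash
python3 -c "
from h import *
f=grab('top'); x,y,z=f['P'].reshape(-1,3).T; P=f['P'].reshape(-1,3)
im=f['image']; cv2.imwrite('pics/c8.png',cv2.resize(im[145:285,170:390],None,fx=3.6,fy=3.6)[:,:,::-1])
k=(x>.51)&(x<.56)&(y>-.03)&(y<.04)&(z>.06)&(z<.1); print('knob',k.sum(),P[k].mean(0),P[k].min(0),P[k].max(0))
go(.54,.0,.13,-40)"
```

```text
knob 34 [ 0.5374 -0.0052  0.0766] [ 0.531  -0.0109  0.0617] [0.5458 0.0018 0.0846]
shift [-298.2  126.9   25.8] turn [ 0.002 -0.006  0.616] | at [0.4378 0.3075 0.1568] F [ 0.3 -0.7 -0.5] grip 36.1 0.0 t 36.2 j7 -0.55
```

View pics/c8.png

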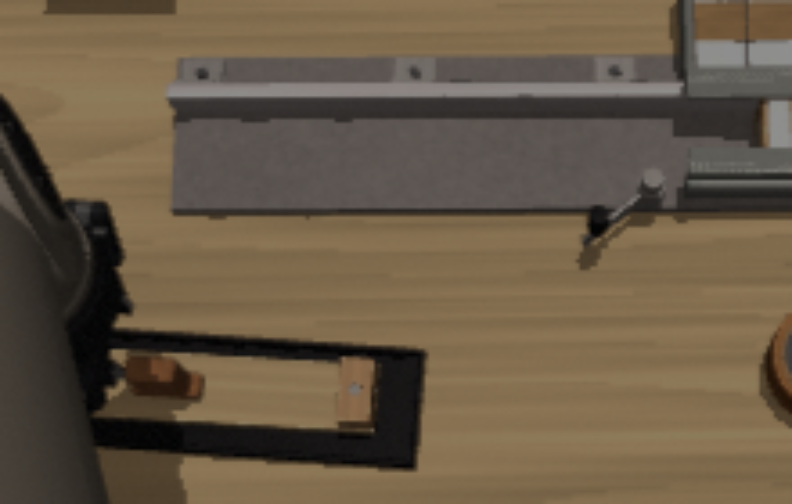

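```bash
python3 -c "
from h import *
go(.5375,-.0055,.13,-.7)"
```

```text
shift [-303.9  124.9   25.8] turn [ 0.003 -0.005 -0.07 ] | at [0.4378 0.3075 0.1568] F [ 0.3 -0.7 -0.5] grip 36.1 0.0 t 36.2 j7 -0.55
```

Call:
step_arm(moves=[[-45, 18, 0, 0, 0, -0.07, 36], [-90, 37, 0, 0, 0, -0.07, 36], [-135, 55, 0, 0, 0, -0.07, 36], [-180, 74, 0, 0, 0, -0.07, 36], [-225, 92, 0, 0, 0, -0.07, 36], [-270, 111, 10, 0, 0, -0.07, 36], [-304, 125, 20, 0, 0, -0.07, 36], [-304, 125, 26, 0, 0, -0.07, 36]])

```text
clock: 37.05
tcp_pos: [0.536, -0.0136, 0.1272]
orientation: [2.243, 2.196, -0.004]
contact_force: [-0.5, 0.0, 0.2]
grip_width: 0.0361
gripper_force: 0.0
```

```bash
python3 -c "
from h import *
go(.5375,-.0055,.053,-.7)"
```

```text
shift [ 8.4  1.4 74.1] turn [-0.     0.003 -0.009] | at [ 0.536  -0.0136  0.1272] F [-0.5  0.   0.2] grip 36.1 0.0 t 37.0 j7 0.2
```

Call:
step_arm(moves=[[0, 0, 0, 0, 0, 0, 36], [0, 0, 0, 0, 0, 0, 36]])

```text
clock: 37.25
tcp_pos: [0.5353, -0.0057, 0.1276]
orientation: [-2.232, -2.208, 0.002]
contact_force: [-0.6, 0.7, 0.1]
grip_width: 0.0363
gripper_force: 0.0
```

```bash
python3 -c "
from h import *
go(.5375,-.0055,.053,-.7)"
```

```text
shift [ 0.2  2.3 74.6] turn [-0.002 -0.     0.001] | at [ 0.5353 -0.0057  0.1276] F [-0.6  0.7  0.1] grip 36.3 0.0 t 37.2 j7 0.2
```

Call:
step_arm(moves=[[0, 2, 30, 0, 0, 0, 36], [0, 2, 60, 0, 0, 0, 36], [0, 2, 74, 0, 0, 0, 36], [0, 2, 74, 0, 0, 0, 36], [0, 2, 74, 0, 0, 0, 8], [0, 2, 74, 0, 0, 0, 8], [0, 2, 74, 0, 0, 0, 8], [0, 2, 74, 0, 0, 0, 8]], grip_force=35)

```text
clock: 38.05
tcp_pos: [0.5394, -0.007, 0.0555]
orientation: [2.234, 2.206, 0.004]
contact_force: [1.6, 0.3, 4.6]
grip_width: 0.0136
gripper_force: 34.9
```

Call:
step_arm(moves=[[7, 11, 0, 0, 0, 0, 8], [11, 25, 0, 0, 0, 0, 8], [11, 40, 0, 0, 0, 0, 8], [6, 54, 0, 0, 0, 0, 8], [-3, 66, 0, 0, 0, 0, 8], [-14, 75, 0, 0, 0, 0, 8], [-26, 80, 0, 0, 0, 0, 8], [-38, 81, 0, 0, 0, 0, 8]])

```text
clock: 38.85
tcp_pos: [0.6214, -0.0427, 0.0551]
orientation: [2.232, 2.21, 0.009]
contact_force: [7.2, 8.3, -1.7]
grip_width: 0.0136
gripper_force: 35.0
```

Call:
step_arm(moves=[[-1, 0, 0, 0, 0, 0, 8], [-2, 0, 0, 0, 0, 0, 8], [-2, 0, 0, 0, 0, 0, 8]])

```text
clock: 39.15
tcp_pos: [0.6216, -0.0454, 0.0552]
orientation: [2.232, 2.208, 0.009]
contact_force: [7.6, 3.6, -1.7]
grip_width: 0.0135
gripper_force: 35.0
```

Call:
step_arm(moves=[[0, 0, 0, 0, 0, 0, 30], [0, 0, 0, 0, 0, 0, 30], [0, 0, -30, 0, 0, 0, 30], [0, 0, -80, 0, 0, 0, 30], [50, -40, -130, 0, 0, 0, 30], [100, -80, -150, 0, 0, 0, 30], [150, -110, -150, 0, 0, 0, 30], [200, -120, -150, 0, 0, 0, 30]])

```text
clock: 39.95
tcp_pos: [0.5183, 0.106, 0.2003]
orientation: [-2.238, -2.204, -0.0]
contact_force: [0.7, 1.1, -0.9]
grip_width: 0.0301
gripper_force: 0.0
```

```bash
python3 -c "
from h import *
f=grab('top'); P=f['P'].reshape(-1,3); x,y,z=P.T
k=(x>.595)&(x<.64)&(y>-.065)&(y<.02)&(z>.055)&(z<.09); print('knob',k.sum(),P[k].mean(0) if k.any() else 0)
im=f['image']; cv2.imwrite('pics/c9.png',cv2.resize(im[125:285,170:480],None,fx=2.55,fy=2.55)[:,:,::-1])
g=grab('scene'); Q=g['P'].reshape(-1,3); x,y,z=Q.T
k=(x>.38)&(x<.48)&(y>.12)&(y<.42)&(z>.065)&(z<.09); print('handle',k.sum(),rect(Q[k][:,:2]),z[k].max())
k=(x>.38)&(x<.48)&(y>.14)&(y<.2)&(z>.035)&(z<.055); print('plate',k.sum(),rect(Q[k][:,:2]),z[k].max())
print(r.get_obs()['contact_force'])"
```

```text
knob 42 [ 0.6173 -0.04    0.0725]
handle 173 (array([436.2, 305.1]), array([35.5, 21.9]), 86.5) 0.08313299300775742
plate 208 (array([425.6, 167.7]), array([24.2, 49.2]), 86.0) 0.05027359488802473
[1.1856 0.0561 0.2068]
```

View pics/c9.png

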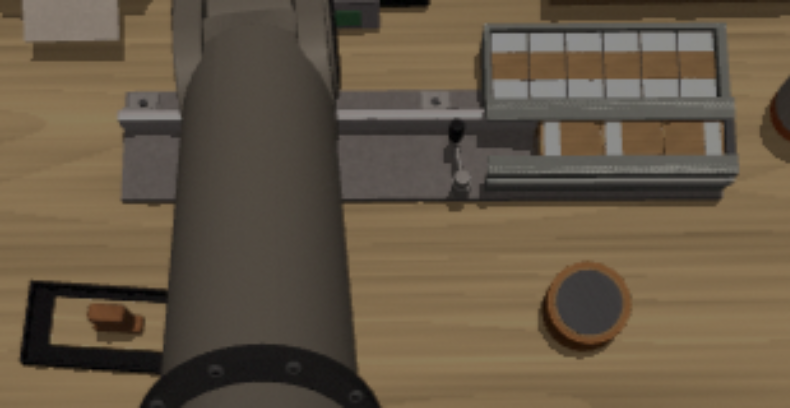

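The picture shows the gate arm straight across at (458,155), the row closed up against the stop at (540–722,140), the stick in its tray and the tape roll where it was. Handing in.

Call:
step_arm(moves=[[0, 0, 0, 0, 0, 0, 30], [0, 0, 0, 0, 0, 0, 30], [0, 0, 0, 0, 0, 0, 30]])

```text
clock: 40.35
tcp_pos: [0.5206, 0.1042, 0.1992]
orientation: [2.238, 2.204, -0.001]
contact_force: [-0.3, 0.9, -0.1]
grip_width: 0.0301
gripper_force: 0.0
```

```bash
python3 -c "
from bench import r
print(r.hand_in())"
```

```text
the job is handed in; nothing more can be done
None
```

The job is handed in at about 40 s with no verdict shown; in the last pictures all three boxes are in one closed row against the back stop, the gate is closed and the stick stands in its tray.

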